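# Lay out a gauge hook-up on the layout board

## Task

Lay out the parts for the gauge hook-up on the board, each in the middle of its outlined field: the plain grey coupling in the middle field, the double-ended steel nipple in the end field beside the dial gauge, and the orange cable plug lying lengthwise (front to back) in the end field beside the yellow instrument head. Stand the brass adapter centred on top of the coupling, hexagon down as it stands now, and the bottle upright in the field behind the coupling. Leave the gauge, the instrument head and the tape measure where they are, and let go of everything.

Things in the scene. Friction and masses are not known exactly. Their poses are not given: they have to be found in the camera images.
- layout_board: flat grey board fixed on the bench, 166x236 mm, top at z 5 mm, four fields outlined dark, no raised rims. Origin: underside, below the middle field; +x to its back (away from the robot), +y left, z up. Field centres (x,y mm): middle 0,0; left end 0,+72; right end 0,-72; rear 75,0. Middle and rear 58x58 mm, ends 86 (x) by 58 (y). A black case stands behind it. Yaw within 0.22 rad
- dial_gauge: round white dial pressure gauge, 66 mm across and 34 mm high, lying on its back with its brass stem sticking out (89 mm over all), loose on the bench off the left or right end of the board (it varies), about 178 mm from the middle field. Origin: underside, centre of the overall outline; the stem points to -x. It stays where it is
- instrument_head: yellow round instrument head with a dark top, 93 x 77 mm, 60 mm high, loose on the bench off the other end of the board, about 178 mm from the centre of the middle field. Origin: centre of its underside. It stays where it is
- coupling: plain grey hexagonal pipe coupling without visible thread, 24 mm across the flats (along its x), 27 mm across the corners (along its y), 30 mm high, standing upright; its top is flat. Origin: centre of its underside; z up
- brass_adapter: small brass pipe adapter standing on its hexagon: hexagon 12 mm high, 19 mm across the flats (along x), 22 mm across the corners (along y), and above it a thread of 12 mm diameter; 24 mm high in all. Origin: centre of its flat underside; z up
- steel_nipple: grey steel pipe nipple standing upright, with a thread at both ends: lower thread 16 mm diameter from 0 to 13 mm high, hexagon from 13 to 21 mm (22 mm across the flats along x, 25 mm across the corners along y), upper thread 16 mm diameter up to 34 mm. Origin: centre of its underside; z up
- cable_plug: orange cable plug with a grey knurled ring at one end and a black cable stub at the other, lying down, 67 mm long (along its x), 18 mm wide (y), 18 mm high. Origin: centre of its underside; z up
- bottle: closed sealant bottle, red with a thin white nozzle, standing upright: round, 42 mm diameter up to 74 mm high, 108 mm high with the nozzle. Origin: centre of its underside; z up
- tape_measure: yellow pocket tape measure, 35 x 76 x 65 mm high, standing loose on the bench at the back, left of the fixed open black case, which fills world x 0.59 to 0.93 m, y -0.47 to -0.02 m, 170 mm high in front (keep arm and gripper clear of it), its open lid higher from x 0.9; a bystander. Origin: centre of its underside
Not all that is in view belongs to the job. What is shaped like the bottle but blue or green is not meant.

How it is judged:
By the outcome, as a careful person would: the job done as asked, in the order asked, and still so for the second after the job is handed in, with the robot touching nothing.
It also fails if it takes over 128 s, if anything falls off the work surface, if the arm or the gripper's body presses on something with over 40 N, if the wrist force passes 120 N, or if a joint passes its speed limit or range.

## Robot

A 6-joint arm with a two-finger parallel gripper is mounted at the origin on a cart in front of the work surface, level with it; the furniture and walls round the work are solid. World frame = base frame: x ahead of the robot, y to its left, z up, the work surface at z = 0. Lengths are in m, angles in rad, forces in N, time in s.
With the tool pointing down it reaches from about 0.275 to 0.85 m from the base axis. Payload 5.2 kg.
Tool frame: the origin (TCP) lies at the very end of the fingers, on their centre line; the grasp point (between the pads) lies 19 mm behind it; z points along the fingers, y is the line along which they close (so a half turn about z gives the same grasp; the last joint's range is limited). The gripper opens to 85 mm and grips with 20 to 120 N. Pads are 22 mm wide; open, the fingers measure 114 mm over their backs; the gripper's body (76 mm by 85 mm) begins 54 mm behind the grasp point. The pads swing forward as they close: fully open they stand 13 mm farther back than shut.
Start: joints at [-1.394, 0.259, 1.535, -0, 1.348, -0.203], TCP at [0.204, -0.511, 0.231] pointing down, gripper open.
Joint ranges: [-3.14, 3.14], [-0.91, 2.08], [0.19, 2.58], [-1.22, 4.36], [0.22, 2.71], [-3.12, 3.12]. Speed limits (rad/s): [2.57, 2.57, 3.14, 3.14, 3.14, 3.14].

## Interface

Orientations are given as a 3x3 rotation matrix whose columns are the frame's x, y, z axes.
In Python, from rig import arm, grab_frame, get_calibration gives the robot as it stands.
- The arm moves only by the tool jog_arm, never from a script. Its argument "motion" is a list of rows, each an object with "jaw": the opening, from -1 (shut) to 1 (fully open); "delta_pos": the shift along the tool's x, y, z in cm, a list of three; "angular": the turn, a rotation vector about the tool's x, y, z in degrees, a list of three. In form: [{"jaw": jaw, "delta_pos": [x, y, z], "angular": [wx, wy, wz]}, ...]. A call has 1 to 12 rows; each row shifts and turns the commanded pose from where the row before left it, along the tool's axes as they then stand; what a row does not reach is not made up. A row lasts 1/12 s, in which the tool goes at most 41.7 mm and 7.16 degrees, less where a joint would pass 70% of its speed; a pose out of reach is approached as far as the arm can. A call with a gripper value outside its range is refused whole. The fingers move at their own pace and stop on an object; "grip_force" is the grip in N (left out, the last holds). Time passes only in rows, so rows that do not move let the fingers close. It gives the time, the measured TCP pose, the force, the opening and the grip force at its end, in the units of the state.
- arm.get_obs(): the state, without advancing time (a new reading comes with each control period).
- grab_frame(name): name is "scene" or "side" or "wrist"; returns the picture (400x640x3 uint8, red, green, blue); there is no depth.
- get_calibration(name): a dict with "intrinsics" (3x3 intrinsics, pixels), "cam_to_world" (4x4, takes a point from camera to world coordinates). Camera axes: x right, y down, z forward; pixel columns grow to the right and rows downward; lengths in m; the calibration is good to about 2 mm. The wrist camera is an equidistant fisheye: a pixel r from the principal point sees the ray r / f radians off the axis. A picture is of the moment at which its call begins: read the wrist's pose just before it. get_calibration takes no time and is no camera call; for the wrist camera it gives the pose at the moment of the call.
- arm.close_job(): hands the job in; it is judged then, once.
The state is a dict: "time_s": time; "qpos": joint angles; "dq": joint speeds; "tau": joint torques, N m; "tcp_pos": TCP position; "ee_rot": TCP orientation; "force": force on the tool from outside, world axes, zero at the start; "wrist_torque": the same for the moment, N m; "grip_width": opening from 0.0 (shut) to 1.0 (fully open); "grasp_force": force on a finger pad.
Only numpy, scipy, OpenCV 4.12 (cv2) and the standard library are available. Lean on these libraries where they do the work, as an engineer would, in place of code of your own. Each camera call takes 0.05 s, during which the arm holds its last target. There are 200 camera calls.

## Working session

There is one attempt and no reset: what is moved stays moved. The work goes in short steps, Python scripts to look and compute and a tool call to move; the robot and the scene stay as the last step left them, time stands still between calls to the robot, and variables do not carry over. Pictures are saved under pics/ and viewed, at most 17 in all, crops included, and the job is handed in when it is done.

Besides the shell and the picture viewer there is one more tool, called after "Request:" as name(argument=value, ...) on one line, values as JSON. jog_arm: Moves the arm, as the interface text tells. Its arguments: {"type":"object","properties":{"motion":{"type":"array"},"grip_force":{"type":"number"}},"required":["motion"]}

```bash
mkdir -p pics; ls; python3 - <<'E'
from rig import arm, grab_frame, get_calibration
import cv2,numpy as np
o=arm.get_obs();print({k:np.round(v,3).tolist() for k,v in o.items()})
for n in("scene","side"):
    im=grab_frame(n);cv2.imwrite(f"pics/{n}0.png",im[:,:,::-1]);c=get_calibration(n);print(n,np.round(c["intrinsics"],1).tolist(),np.round(c["cam_to_world"],3).tolist())
E
```

```text
pics
{'time_s': 0.0, 'qpos': [-1.394, 0.259, 1.536, -0.0, 1.348, -0.203], 'dq': [0.001, -0.001, -0.001, 0.001, 0.0, -0.0], 'tau': [-0.0, -44.603, -29.058, -0.0, 0.012, -0.0], 'tcp_pos': [0.204, -0.51, 0.23], 'ee_rot': [[0.929, 0.371, -0.0], [0.371, -0.929, 0.002], [0.0, -0.002, -1.0]], 'force': [0.585, 0.41, -0.009], 'wrist_torque': [-0.021, -0.006, -0.038], 'grasp_force': 0.0, 'grip_width': 1.004}
scene [[491.3, 0.0, 317.8], [0.0, 491.3, 194.1], [0.0, 0.0, 1.0]] [[-0.584, -0.625, 0.519, -0.148], [-0.812, 0.457, -0.363, 0.348], [-0.01, -0.633, -0.774, 1.003], [0.0, 0.0, 0.0, 1.0]]
side [[478.0, 0.0, 326.8], [0.0, 478.0, 201.0], [0.0, 0.0, 1.0]] [[-0.964, -0.084, 0.251, 0.224], [-0.265, 0.313, -0.912, 0.953], [-0.002, -0.946, -0.324, 0.431], [0.0, 0.0, 0.0, 1.0]]
```

View pics/scene0.png

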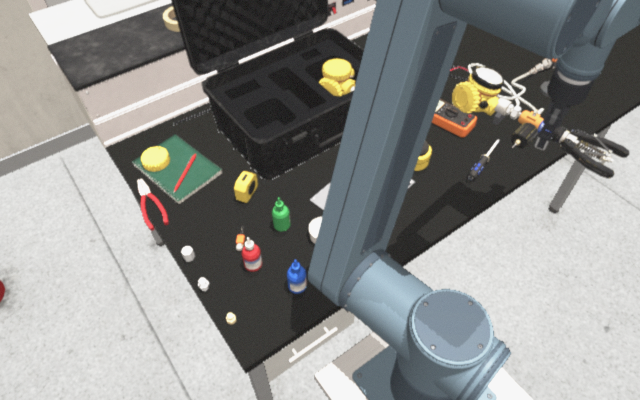

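View pics/side0.png

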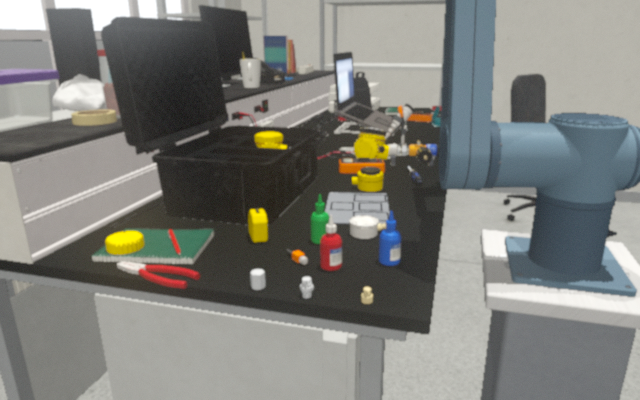

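Scene view: coupling candidate (188,254), nipple (203,284), brass adapter (231,318), plug (240,241), red bottle (252,256). The decoys are the green bottle (281,214) and the blue one (297,277). The gauge (318,230) is off the left end of the board and the head (425,157) off the right end. The side view shows the same parts, with the board at (358,207).

```bash
cat > h.py <<'E'
from rig import arm, grab_frame, get_calibration
import cv2,numpy as np
def ray(n,u,v,c=None):
    c=c or get_calibration(n);K=np.array(c["intrinsics"]);T=np.array(c["cam_to_world"])
    a=np.array([(u-K[0,2])/K[0,0],(v-K[1,2])/K[1,1]])
    if n=="wrist":
        r=np.linalg.norm(a);d=np.r_[a/max(r,1e-9)*np.sin(r),np.cos(r)]
    else: d=np.r_[a,1]
    return T[:3,3],T[:3,:3]@d
def hit(n,u,v,z,c=None):
    p,d=ray(n,u,v,c);return p+d*(z-p[2])/d[2]
def proj(n,P,c=None):
    c=c or get_calibration(n);K=np.array(c["intrinsics"]);T=np.linalg.inv(c["cam_to_world"])
    p=T[:3,:3]@np.asarray(P,float)+T[:3,3]
    if n=="wrist":
        r=np.hypot(p[0],p[1]);q=p[:2]/max(r,1e-9)*np.arctan2(r,p[2])
    else:q=p[:2]/p[2]
    return q*K[[0,1],[0,1]]+K[:2,2]
def tool(P):
    "world shift to target in tool axes, cm"
    o=arm.get_obs();return np.round(np.array(o["ee_rot"]).T@(np.array(P)-o["tcp_pos"])*100,2)
E
python3 - <<'E'
from h import *
for k,a,b,z in [("coup",(188,254),(258,279),.015),("nip",(203,284),(306,287),.017),("brass",(231,318),(367,296),.012),("plug",(240,241),(298,256),.009),("red",(252,260),(331,253),.04),("green",(281,218),(319,225),.04),("blue",(297,281),(390,245),.04),("gauge",(318,230),(363,227),.03),("head",(425,157),(370,178),.05)]:
    print(k,np.round(hit("scene",*a,z),3),np.round(hit("side",*b,z),3))
for p in [(329,193),(387,193),(392,222),(325,222)]: print(np.round(hit("side",*p,.005),3))
c=get_calibration("wrist");o=arm.get_obs();print(np.round(c["intrinsics"],1).tolist(),np.round(np.array(o["ee_rot"]).T@(np.array(c["cam_to_world"])[:3,3]-o["tcp_pos"]),3),np.round(np.array(o["ee_rot"]).T@np.array(c["cam_to_world"])[:3,:3],2).tolist())
E
```

```text
coup [0.547 0.24  0.015] [0.551 0.237 0.015]
nip [0.453 0.249 0.017] [0.457 0.245 0.017]
brass [0.346 0.237 0.012] [0.349 0.239 0.012]
plug [0.511 0.12  0.009] [0.516 0.114 0.009]
red [0.429 0.132 0.04 ] [0.438 0.146 0.04 ]
green [0.49  0.013 0.04 ] [0.5   0.013 0.04 ]
blue [0.323 0.079 0.04 ] [0.334 0.08  0.04 ]
gauge [ 0.413 -0.043  0.03 ] [ 0.409 -0.025  0.03 ]
head [ 0.426 -0.404  0.05 ] [ 0.454 -0.349  0.05 ]
[ 0.567 -0.318  0.005]
[ 0.405 -0.361  0.005]
[ 0.359 -0.136  0.005]
[ 0.517 -0.094  0.005]
[[309.7, 0.0, 316.9], [0.0, 309.7, 199.7], [0.0, 0.0, 1.0]] [ 0.078 -0.    -0.143] [[-0.0, -0.95, -0.3], [1.0, -0.0, -0.0], [0.0, -0.3, 0.95]]
```

Request:
jog_arm(motion=[{"jaw": 1, "delta_pos": [3, -2.1, -1], "angular": [0, 0, 0]}, {"jaw": 1, "delta_pos": [3, -2.1, -1], "angular": [0, 0, 0]}, {"jaw": 1, "delta_pos": [3, -2.1, -1], "angular": [0, 0, 0]}, {"jaw": 1, "delta_pos": [3, -2.1, -1], "angular": [0, 0, 0]}, {"jaw": 1, "delta_pos": [3, -2.1, -1], "angular": [0, 0, 0]}, {"jaw": 1, "delta_pos": [3, -2.1, -1], "angular": [0, 0, 0]}, {"jaw": 1, "delta_pos": [3, -2.1, -1], "angular": [0, 0, 0]}, {"jaw": 1, "delta_pos": [3, -2.1, -1], "angular": [0, 0, 0]}, {"jaw": 1, "delta_pos": [2, -2, 0], "angular": [0, 0, 0]}, {"jaw": 1, "delta_pos": [0, 0, 0], "angular": [0, 0, 0]}, {"jaw": 1, "delta_pos": [0, 0, 0], "angular": [0, 0, 0]}, {"jaw": 1, "delta_pos": [0, 0, 0], "angular": [0, 0, 0]}])

```text
time_s: 1.1
tcp_pos: [0.3755, -0.2399, 0.311]
ee_rot: [[0.928, 0.371, -0.001], [0.371, -0.928, -0.0], [-0.001, -0.0, -1.0]]
force: [-0.4, -0.7, -0.4]
grip_width: 0.999
grasp_force: 0.0
```

```bash
python3 - <<'E'
from h import *
import json
c=get_calibration("wrist");im=grab_frame("wrist");cv2.imwrite("pics/w1.png",im[:,:,::-1])
json.dump({k:np.array(v).tolist() for k,v in c.items()},open("w1.json","w"))
E
```

```text
(no output)
```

View pics/w1.png

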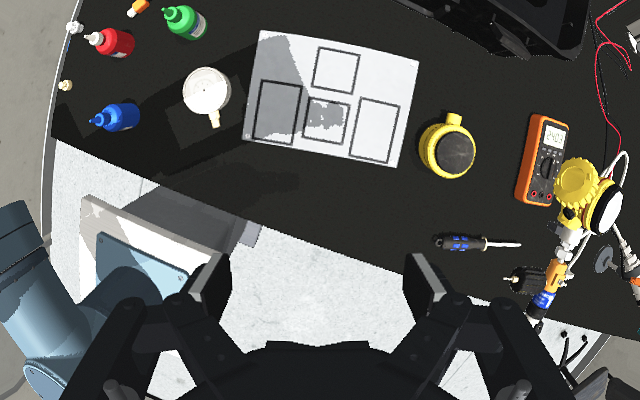

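Wrist view: the board corners are at (260,30), (418,61), (398,167) and (243,137), with the fields clearly outlined. The gauge (207,92) is on the left and the yellow head (447,148) on the right. Next I fit the board pose.

```bash
python3 - <<'E'
from h import *
import json
from scipy.optimize import least_squares,minimize
c={k:np.array(v) for k,v in json.load(open("w1.json")).items()}
im=cv2.cvtColor(cv2.imread("pics/w1.png"),cv2.COLOR_BGR2GRAY).astype(np.float32)
B=[(260,30),(418,61),(398,167),(243,137)]
# board corners relative to field origin: fields give x extents
F=[((0,0),58,58),((0,72),86,58),((0,-72),86,58),((75,0),58,58)]
px={0:(309,98),}
W=np.array([hit("wrist",*p,.005,c)[:2] for p in B]);print(np.round(W,4))
d=(W[0]-W[1]+W[3]-W[2]);yaw0=np.arctan2(-d[0],d[1]);ctr=W.mean(0);print("yaw",yaw0,ctr,np.linalg.norm(W[0]-W[1]),np.linalg.norm(W[1]-W[2]))
R=lambda a:np.array([[np.cos(a),-np.sin(a)],[np.sin(a),np.cos(a)]])
t=np.linspace(-.5,.5,40);o=np.ones(40)*.5
def pts(ins,lo=0):
    P=[]
    for (cx,cy),w,h in F:
        w-=ins;h-=ins
        for a,b in [(t*w,o*h),(t*w,-o*h),(o*w,t*h),(-o*w,t*h)]:P.append(np.c_[cx+a,cy+b])
    return np.vstack(P)/1e3
im2=im/(cv2.GaussianBlur(im,(0,0),4)+5)
def cost(p,ins=2.):
    Q=pts(ins)@R(p[2]).T+p[:2]
    uv=np.array([proj("wrist",[x,y,.005],c) for x,y in Q]).astype(np.float32)
    return cv2.remap(im2,uv[:,0].reshape(-1,1),uv[:,1].reshape(-1,1),1).mean()
best=None
c0=ctr-R(yaw0)@[.03,0]
for dx in (-.02,-.01,0,.01):
  for ins in(0,2,4):
    s=minimize(cost,np.r_[c0+R(yaw0)@[dx+.012,0],yaw0],args=(ins,),method="Nelder-Mead",options=dict(initial_simplex=np.r_[c0+R(yaw0)@[dx+.012,0],yaw0]+np.array([[0,0,0],[.006,0,0],[0,.006,0],[0,0,.03]]),xatol=1e-5,fatol=1e-5))
    print(dx,ins,np.round(s.x,4),s.fun)
    if best is None or s.fun<best.fun:best=s
np.save("board.npy",best.x)
p=best.x;v=cv2.imread("pics/w1.png")
for f,_,_ in F:
    q=proj("wrist",np.r_[R(p[2])@np.array(f)/1e3+p[:2],.005],c);print(f,np.round(R(p[2])@np.array(f)/1e3+p[:2],4),np.round(q))
E
```

```text
[[ 0.5237 -0.0925]
 [ 0.5698 -0.3215]
 [ 0.4104 -0.3574]
 [ 0.3665 -0.126 ]]
yaw 0.19299992118710055 [ 0.46760075 -0.22436895] 0.233584258263035 0.16335687342604935
-0.02 0 [ 0.4321 -0.2303  0.1958] 0.40805816650390625
-0.02 2 [ 0.4321 -0.2302  0.195 ] 0.5206945538520813
-0.02 4 [ 0.4345 -0.2319  0.1962] 0.764825701713562
-0.01 0 [ 0.4392 -0.2289  0.1957] 0.7614534497261047
-0.01 2 [ 0.4402 -0.2286  0.1954] 0.8149545788764954
-0.01 4 [ 0.4427 -0.2259  0.1896] 0.9169700741767883
0 0 [ 0.4486 -0.227   0.196 ] 0.672819972038269
0 2 [ 0.4497 -0.2268  0.1951] 0.7201868295669556
0 4 [ 0.4501 -0.2246  0.1961] 0.8140659332275391
0.01 0 [ 0.4487 -0.227   0.1954] 0.6728437542915344
0.01 2 [ 0.4497 -0.2267  0.1942] 0.7200490236282349
0.01 4 [ 0.4501 -0.2246  0.1961] 0.8141978979110718
(0, 0) [ 0.4321 -0.2303] [325. 121.]
(0, 72) [ 0.4181 -0.1597] [276. 112.]
(0, -72) [ 0.4461 -0.3009] [374. 130.]
(75, 0) [ 0.5057 -0.2157] [335.  70.]
```

Board fitted: middle field at (0.432,-0.230), yaw 0.195, and the projected field centres fall where the fields are. Next, look over the parts.

Request:
jog_arm(motion=[{"jaw": 1, "delta_pos": [1.4, -3.5, 0], "angular": [0, 0, 0]}, {"jaw": 1, "delta_pos": [1.4, -3.5, 0], "angular": [0, 0, 0]}, {"jaw": 1, "delta_pos": [1.4, -3.5, 0], "angular": [0, 0, 0]}, {"jaw": 1, "delta_pos": [1.4, -3.5, 0], "angular": [0, 0, 0]}, {"jaw": 1, "delta_pos": [1.4, -3.5, 0], "angular": [0, 0, 0]}, {"jaw": 1, "delta_pos": [1.4, -3.5, 0], "angular": [0, 0, 0]}, {"jaw": 1, "delta_pos": [1.4, -3.5, 0], "angular": [0, 0, 0]}, {"jaw": 1, "delta_pos": [1.4, -3.5, 1], "angular": [0, 0, 0]}, {"jaw": 1, "delta_pos": [1.4, -3.5, 1], "angular": [0, 0, 0]}, {"jaw": 1, "delta_pos": [1.4, -3.5, 1], "angular": [0, 0, 0]}, {"jaw": 1, "delta_pos": [1.4, -3.5, 1], "angular": [0, 0, 0]}, {"jaw": 1, "delta_pos": [0, 0, 0], "angular": [0, 0, 0]}])

```text
time_s: 2.15
tcp_pos: [0.3745, 0.1794, 0.2691]
ee_rot: [[0.927, 0.375, -0.004], [0.375, -0.927, 0.002], [-0.003, -0.004, -1.0]]
force: [-0.6, -0.5, -1.1]
grip_width: 0.997
grasp_force: 0.0
```

Request:
jog_arm(motion=[{"jaw": 1, "delta_pos": [0, 0, 0], "angular": [0, 0, 0]}, {"jaw": 1, "delta_pos": [0, 0, 0], "angular": [0, 0, 0]}])

```text
time_s: 2.32
tcp_pos: [0.3764, 0.1739, 0.271]
ee_rot: [[0.929, 0.37, -0.001], [0.37, -0.929, -0.001], [-0.001, 0.001, -1.0]]
force: [0.3, 0.2, -0.7]
grip_width: 0.999
grasp_force: 0.0
```

```bash
python3 - <<'E'
from h import *
import json
c=get_calibration("wrist");im=grab_frame("wrist");cv2.imwrite("pics/w2.png",im[:,:,::-1])
json.dump({k:np.array(v).tolist() for k,v in c.items()},open("w2.json","w"))
P=[(.549,.239,.015),(.455,.247,.017),(.347,.238,.012),(.513,.117,.009),(.433,.139,.04)]
t=[]
for p in P:
    u,v=proj("wrist",p,c);print(np.round((u,v)))
    x,y=int(u)-40,int(v)-40
    x=min(max(x,0),560);y=min(max(y,0),320)
    t.append(cv2.resize(im[y:y+80,x:x+80,::-1],(260,260),interpolation=2));print("origin",x,y)
t.append(cv2.resize(im[:,:,::-1],(260,162)));t[-1]=cv2.copyMakeBorder(t[-1],0,98,0,0,0)
cv2.imwrite("pics/c2.png",np.vstack([np.hstack(t[:3]),np.hstack(t[3:])]))
E
```

```text
[320.  25.]
origin 279 0
[286.  89.]
origin 246 48
[264. 168.]
origin 224 127
[396.  87.]
origin 356 46
[361. 138.]
origin 320 97
```

View pics/c2.png

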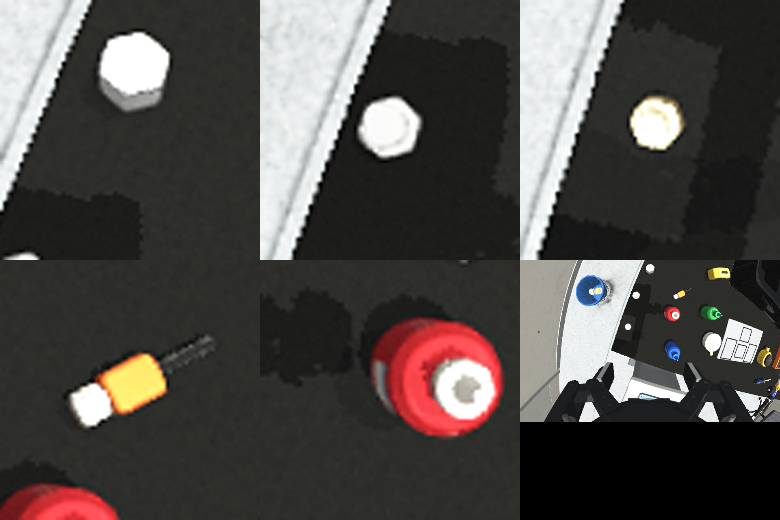

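Contact sheet: the white hexagonal coupling (about (320,19)), the nipple with its ring-shaped top (286,87), the brass adapter (266,165), the orange plug (400,82) and the red bottle with white nozzle (376,139) all match their descriptions. The green and blue bottles are separate. Next I segment for metric poses.

```bash
cat > seg.py <<'E'
from h import *
def widths(W):
    A=np.deg2rad(np.arange(0,180,1.));n=np.c_[np.cos(A),np.sin(A)];q=W@n.T
    lo,hi=q.min(0),q.max(0);return A,hi-lo,(hi+lo)/2
def hexfit(W):
    "yaw (mod 60) of flat normals, centre by sum over three flat directions"
    A,w,m=widths(W);s=np.array([w[i]+w[i+60]+w[i+120] for i in range(60)]);i=int(s.argmin())
    idx=[i,i+60,i+120];N=np.c_[np.cos(A[idx]),np.sin(A[idx])];ctr=np.linalg.lstsq(N,m[idx],rcond=None)[0]
    return ctr,i,w[idx]
def blob(im,mask,uv,c,z,grow=0):
    n,l,st,ce=cv2.connectedComponentsWithStats(mask.astype(np.uint8))
    d=np.hypot(*(ce-np.array(uv)).T);d[0]=1e9;d[st[:,4]<20]=1e9;k=int(d.argmin())
    cs,_=cv2.findContours((l==k).astype(np.uint8),cv2.RETR_EXTERNAL,cv2.CHAIN_APPROX_NONE);ct=max(cs,key=len)[:,0].astype(float)
    return np.array([hit("wrist",*p,z,c)[:2] for p in ct]),ce[k],st[k,4]
E
python3 - <<'E'
from seg import *
import json
c={k:np.array(v) for k,v in json.load(open("w2.json")).items()}
im=cv2.imread("pics/w2.png");hsv=cv2.cvtColor(im,cv2.COLOR_BGR2HSV);g=im.min(2)
for n,uv,z,th in [("coup",(320,19),.03,190),("nip",(286,87),.021,110)]:
    W,ce,a=blob(im,g>th,uv,c,z);ctr,i,w=hexfit(W);print(n,ce,a,np.round(ctr,4),i,np.round(w,4))
W,ce,a=blob(im,im[:,:,2]>110,(266,165),c,.012);ctr,i,w=hexfit(W);print("brass",ce,a,np.round(ctr,4),i,np.round(w,4))
A=im.max(2)>60;A[100:]=0;A[:,:370]=0;A[:,430:]=0;A[:60]=0
W,ce,a=blob(im,A,(400,82),c,.009);r=cv2.minAreaRect((W*1e3).astype(np.float32));print("plug",ce,a,r)
r2=(hsv[:,:,0]<6)|(hsv[:,:,0]>174);M=r2&(hsv[:,:,1]>150)&(im[:,:,2]>90)
W,ce,a=blob(im,M,(361,125),c,.074);print("bottle mask",ce,a,W.min(0),W.max(0))
for q,z in [((320+205/3.25,97+129/3.25),.108),((320+450/3.25-80,97+390/3.25-80),.108)]:print(q,hit("wrist",*q,z,c))
E
```

```text
coup [319.93708609  19.06622517] 302 [0.5522 0.2402] 35 [0.0236 0.024  0.0243]
nip [285.42537313  86.69402985] 268 [0.4568 0.2484] 35 [0.0224 0.0224 0.0222]
brass [265.53170732 164.32195122] 205 [0.3521 0.238 ] 6 [0.0213 0.0199 0.0212]
plug [392.94266055  85.27293578] 436 ((517.8388061523438, 117.10643005371094), (20.050878524780273, 59.141178131103516), 51.09481430053711)
bottle mask [372.6155811  130.74712644] 783 [0.42557478 0.11021438] [0.46577413 0.15637314]
(383.0769230769231, 136.69230769230768) [0.44555399 0.13033423 0.108     ]
(378.46153846153845, 137.0) [0.44339382 0.1345624  0.108     ]
```

Request:
jog_arm(motion=[{"jaw": 1, "delta_pos": [0, 0, 2], "angular": [0, 0, 5.6]}, {"jaw": 1, "delta_pos": [0, 0, 2], "angular": [0, 0, 5.6]}, {"jaw": 0.4, "delta_pos": [0, 0, 2], "angular": [0, 0, 5.6]}, {"jaw": 0.4, "delta_pos": [3.6, -1, 1], "angular": [0, 0, 0]}, {"jaw": 0.4, "delta_pos": [3.6, -1, 1], "angular": [0, 0, 0]}, {"jaw": 0.4, "delta_pos": [3.6, -1, 1], "angular": [0, 0, 0]}, {"jaw": 0.4, "delta_pos": [3.6, -1, 1], "angular": [0, 0, 0]}, {"jaw": 0.4, "delta_pos": [3.6, -1, 1], "angular": [0, 0, 0]}, {"jaw": 0.4, "delta_pos": [0, 0, 3], "angular": [0, 0, 0]}, {"jaw": 0.4, "delta_pos": [0, 0, 3], "angular": [0, 0, 0]}, {"jaw": 0.4, "delta_pos": [0, 0, 2], "angular": [0, 0, 0]}, {"jaw": 0.4, "delta_pos": [0, 0, 0], "angular": [0, 0, 0]}])

```text
time_s: 3.37
tcp_pos: [0.549, 0.2367, 0.0766]
ee_rot: [[0.997, 0.082, -0.009], [0.082, -0.997, -0.002], [-0.009, 0.002, -1.0]]
force: [-1.3, 0.2, -0.3]
grip_width: 0.702
grasp_force: 0.0
```

Request:
jog_arm(motion=[{"jaw": 0.4, "delta_pos": [0, 0, 0], "angular": [0, 0, 0]}, {"jaw": 0.4, "delta_pos": [0, 0, 0], "angular": [0, 0, 0]}])

```text
time_s: 3.53
tcp_pos: [0.5527, 0.239, 0.083]
ee_rot: [[0.996, 0.084, 0.002], [0.084, -0.996, 0.0], [0.002, -0.0, -1.0]]
force: [-0.3, 0.3, 0.4]
grip_width: 0.702
grasp_force: 0.0
```

```bash
python3 - <<'E'
from seg import *
c=get_calibration("wrist");im=grab_frame("wrist")[:,:,::-1].copy();cv2.imwrite("pics/w3.png",im)
print(np.round(tool([.5522,.2402,.004]),2),arm.get_obs()["tcp_pos"])
uv=proj("wrist",[.5522,.2402,.03],c);print(uv)
W,ce,a=blob(im,im.min(2)>190,uv,c,.03);ctr,i,w=hexfit(W);print(ce,a,np.round(ctr,4),i,np.round(w,4),tool([*ctr,.004]))
cv2.imwrite("pics/w3c.png",im)
E
```

```text
[-0.09 -0.08  7.95] [0.55290932 0.23941737 0.0835345 ]
[315.89902883 223.90315672]
[315.76547231 222.3713355 ] 921 [0.5529 0.2404] 36 [0.0236 0.0226 0.0233] [-0.02 -0.09  7.95]
```

View pics/w3.png

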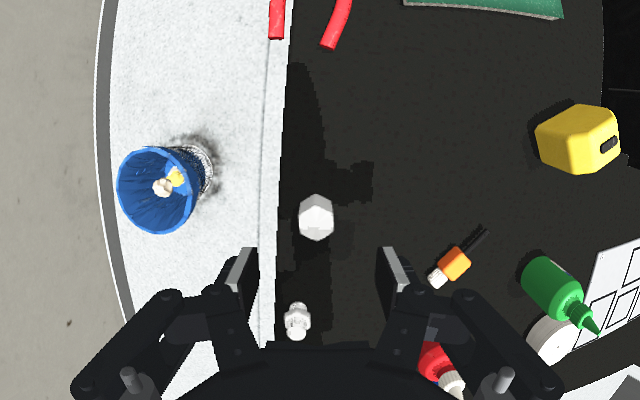

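The hexagonal coupling is at (316,217), between the fingers, and the measurements agree within 1 mm. Descend and grip.

Request:
jog_arm(motion=[{"jaw": 0.2, "delta_pos": [0, -0.1, 3], "angular": [0, 0, 0]}, {"jaw": 0.2, "delta_pos": [0, 0, 3], "angular": [0, 0, 0]}, {"jaw": 0.2, "delta_pos": [0, 0, 1.3], "angular": [0, 0, 0]}, {"jaw": 0.2, "delta_pos": [0, 0, 0.6], "angular": [0, 0, 0]}, {"jaw": 0.0, "delta_pos": [0, 0, 0], "angular": [0, 0, 0]}, {"jaw": -0.6, "delta_pos": [0, 0, 0], "angular": [0, 0, 0]}, {"jaw": -0.6, "delta_pos": [0, 0, 0], "angular": [0, 0, 0]}, {"jaw": -0.6, "delta_pos": [0, 0, 0], "angular": [0, 0, 0]}, {"jaw": -0.6, "delta_pos": [0, 0, 0], "angular": [0, 0, 0]}], grip_force=40)

```text
time_s: 4.33
tcp_pos: [0.5527, 0.2416, 0.0045]
ee_rot: [[0.996, 0.087, 0.004], [0.087, -0.996, 0.001], [0.004, -0.001, -1.0]]
force: [0.0, -1.4, 7.2]
grip_width: 0.269
grasp_force: 40.1
```

Request:
jog_arm(motion=[{"jaw": -0.6, "delta_pos": [0, 0, -3], "angular": [0, 0, 0]}, {"jaw": -0.6, "delta_pos": [0, 0, -4], "angular": [0, 0, 0]}, {"jaw": -0.6, "delta_pos": [0, 0, -4], "angular": [0, 0, 0]}, {"jaw": -0.6, "delta_pos": [-0.6, 1.8, -3], "angular": [0, 0, 0]}, {"jaw": -0.6, "delta_pos": [-1.3, 3.7, -1], "angular": [0, 0, 0]}, {"jaw": -0.6, "delta_pos": [-1.3, 3.7, -1], "angular": [0, 0, 0]}, {"jaw": -0.6, "delta_pos": [-1.3, 3.7, 0], "angular": [0, 0, 0]}, {"jaw": -0.6, "delta_pos": [-1.3, 3.7, 0], "angular": [0, 0, 0]}, {"jaw": -0.6, "delta_pos": [-1.3, 3.7, 0], "angular": [0, 0, 0]}, {"jaw": -0.6, "delta_pos": [-1.3, 3.7, 0], "angular": [0, 0, 0]}, {"jaw": -0.6, "delta_pos": [-1.3, 3.7, 0], "angular": [0, 0, 0]}, {"jaw": -0.6, "delta_pos": [-1.3, 3.7, 0], "angular": [0, 0, 0]}])

```text
time_s: 5.33
tcp_pos: [0.4677, -0.0826, 0.163]
ee_rot: [[0.996, 0.087, 0.001], [0.087, -0.996, -0.0], [0.001, 0.001, -1.0]]
force: [0.5, 0.9, -0.1]
grip_width: 0.267
grasp_force: 39.6
```

Request:
jog_arm(motion=[{"jaw": -0.6, "delta_pos": [-1.3, 3.7, 0], "angular": [0, 0, 0]}, {"jaw": -0.6, "delta_pos": [-1.3, 3.7, 0], "angular": [0, 0, 0]}, {"jaw": -0.6, "delta_pos": [-1.3, 3.7, 2], "angular": [0, 0, 0]}, {"jaw": -0.6, "delta_pos": [-1.2, 3, 3], "angular": [0, 0, 0]}, {"jaw": -0.6, "delta_pos": [0, 0, 3], "angular": [0, 0, 0]}, {"jaw": -0.6, "delta_pos": [0, 0, 3], "angular": [0, 0, 0]}, {"jaw": -0.6, "delta_pos": [0, 0, 1], "angular": [0, 0, 0]}, {"jaw": -0.6, "delta_pos": [0, 0, 0], "angular": [0, 0, 0]}, {"jaw": -0.6, "delta_pos": [0, 0, 0], "angular": [0, 0, 0]}])

```text
time_s: 6.08
tcp_pos: [0.4312, -0.2221, 0.0456]
ee_rot: [[0.996, 0.087, -0.0], [0.087, -0.996, 0.0], [-0.0, -0.0, -1.0]]
force: [0.5, -1.6, 0.1]
grip_width: 0.269
grasp_force: 39.6
```

```bash
python3 - <<'E'
from seg import *
c=get_calibration("wrist");im=grab_frame("wrist")[:,:,::-1].copy();cv2.imwrite("pics/w4.png",im)
o=arm.get_obs();print(tool([.4321,-.2303,.009]),o["tcp_pos"],np.round(o["force"],1),o["grip_width"])
x0,y0=200,60;cv2.imwrite("pics/w4c.png",cv2.resize(im[60:300,200:440],(600,600),interpolation=2))
E
```

```text
[-0.06  0.76  3.74] [ 0.43194939 -0.22258054  0.0464226 ] [ 0.6 -0.2 -0.2] 0.26642004932117386
```

View pics/w4c.png

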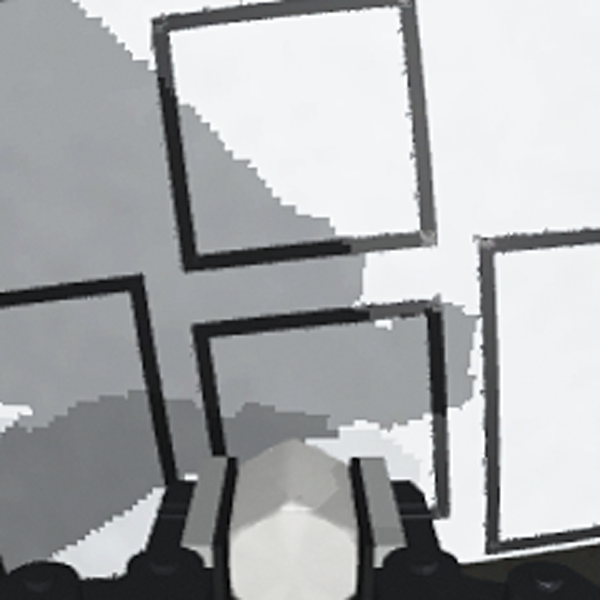

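Coupling held centred, with the board fields visible around it. Shift 0.76 cm and set it down.

Request:
jog_arm(motion=[{"jaw": -0.6, "delta_pos": [-0.05, 0.8, 1.5], "angular": [0, 0, 0]}, {"jaw": -0.6, "delta_pos": [0, 0, 1.5], "angular": [0, 0, 0]}, {"jaw": -0.6, "delta_pos": [0, 0, 0.6], "angular": [0, 0, 0]}, {"jaw": -0.6, "delta_pos": [0, 0, 0.1], "angular": [0, 0, 0]}, {"jaw": -0.6, "delta_pos": [0, 0, 0.1], "angular": [0, 0, 0]}, {"jaw": -0.6, "delta_pos": [0, 0, 0], "angular": [0, 0, 0]}, {"jaw": 0, "delta_pos": [0, 0, 0], "angular": [0, 0, 0]}, {"jaw": 0, "delta_pos": [0, 0, 0], "angular": [0, 0, 0]}, {"jaw": 0, "delta_pos": [0, 0, 0], "angular": [0, 0, 0]}])

```text
time_s: 6.88
tcp_pos: [0.4319, -0.2306, 0.0081]
ee_rot: [[0.996, 0.087, 0.002], [0.087, -0.996, -0.001], [0.001, 0.001, -1.0]]
force: [0.1, 0.0, 0.1]
grip_width: 0.497
grasp_force: 0.0
```

Request:
jog_arm(motion=[{"jaw": 0, "delta_pos": [0, 0, -2], "angular": [0, 0, 0]}, {"jaw": 0, "delta_pos": [0, 0, -3], "angular": [0, 0, 0]}, {"jaw": 0.4, "delta_pos": [-1, 0, -4], "angular": [0, 0, 0]}, {"jaw": 0.4, "delta_pos": [-1, -1, -4], "angular": [0, 0, 0]}, {"jaw": 0.4, "delta_pos": [-1, -1, -2], "angular": [0, 0, 0]}, {"jaw": 0.4, "delta_pos": [0, 0, 0], "angular": [0, 0, 0]}, {"jaw": 0.4, "delta_pos": [0, 0, 0], "angular": [0, 0, 0]}])

```text
time_s: 7.47
tcp_pos: [0.4002, -0.2134, 0.1578]
ee_rot: [[0.996, 0.087, 0.003], [0.087, -0.996, -0.003], [0.003, 0.003, -1.0]]
force: [0.1, -1.3, 0.4]
grip_width: 0.697
grasp_force: 0.0
```

```bash
cat > look.py <<'E'
from seg import *
import json,sys
def snap(n):
    c=get_calibration("wrist");im=grab_frame("wrist")[:,:,::-1].copy();cv2.imwrite(f"pics/{n}.png",im)
    json.dump({k:np.array(v).tolist() for k,v in c.items()},open(n+".json","w"));return c,im
def crop(im,n,P,c,s=40,k=6):
    u,v=proj("wrist",P,c).astype(int);x=min(max(u-s,0),640-2*s);y=min(max(v-s,0),400-2*s)
    cv2.imwrite(f"pics/{n}.png",cv2.resize(im[y:y+2*s,x:x+2*s],None,fx=k,fy=k,interpolation=2));print("crop origin",x,y)
E
python3 - <<'E'
from look import *
c,im=snap("w5");o=arm.get_obs();print(o["tcp_pos"],np.round(o["force"],1))
crop(im,"w5c",[.4321,-.2303,.02],c,50,6)
E
```

```text
[ 0.39983762 -0.21310913  0.15646032] [ 1.   0.7 -1.4]
crop origin 288 108
```

View pics/w5c.png

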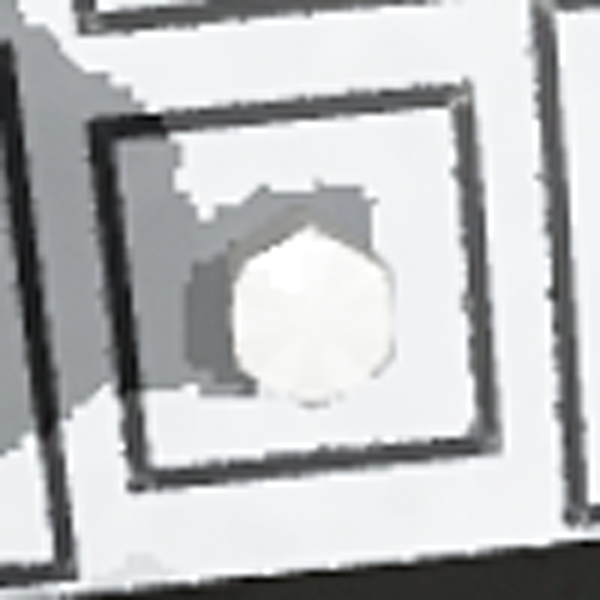

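The coupling stands in the middle field, its top centred at crop (312,315). Next I quantify the offset.

```bash
python3 - <<'E'
from look import *
c={k:np.array(v) for k,v in json.load(open("w5.json")).items()}
f=lambda u,v,z:hit("wrist",288+u/6,108+v/6,z,c)[:2]
print("top",f(312,315,.035));Q=np.array([f(*p,.005) for p in [(90,115),(470,82),(500,455),(135,490)]]);print(Q.mean(0),np.linalg.norm(Q-np.roll(Q,1,0),axis=1))
print("to nipple",tool([.4568,.2484,.15]))
E
```

```text
top [ 0.43265632 -0.23048361]
[ 0.43186208 -0.23097401] [0.06205148 0.06063261 0.0618305  0.06084563]
to nipple [  9.67 -45.48   0.61]
```

Coupling within 1 mm of centre. Now the nipple.

Request:
jog_arm(motion=[{"jaw": 0.4, "delta_pos": [0.8, -3.8, 0], "angular": [0, 0, 0]}, {"jaw": 0.4, "delta_pos": [0.8, -3.8, 0], "angular": [0, 0, 0]}, {"jaw": 0.4, "delta_pos": [0.8, -3.8, 0], "angular": [0, 0, 0]}, {"jaw": 0.4, "delta_pos": [0.8, -3.8, 0], "angular": [0, 0, 0]}, {"jaw": 0.4, "delta_pos": [0.8, -3.8, 0], "angular": [0, 0, 0]}, {"jaw": 0.4, "delta_pos": [0.8, -3.8, 0], "angular": [0, 0, 0]}, {"jaw": 0.4, "delta_pos": [0.8, -3.8, 0], "angular": [0, 0, 0]}, {"jaw": 0.4, "delta_pos": [0.8, -3.8, 0], "angular": [0, 0, 0]}, {"jaw": 0.4, "delta_pos": [0.8, -3.8, 0], "angular": [0, 0, 0]}, {"jaw": 0.4, "delta_pos": [0.8, -3.8, 1], "angular": [0, 0, 0]}, {"jaw": 0.4, "delta_pos": [0.8, -3.8, 2], "angular": [0, 0, 0]}, {"jaw": 0.4, "delta_pos": [0.8, -3.6, 2], "angular": [0, 0, 0]}])

```text
time_s: 8.52
tcp_pos: [0.4557, 0.2477, 0.1054]
ee_rot: [[0.996, 0.087, -0.001], [0.087, -0.996, -0.0], [-0.001, 0.0, -1.0]]
force: [-0.2, -0.5, 0.6]
grip_width: 0.695
grasp_force: 0.0
```

Request:
jog_arm(motion=[{"jaw": 0.2, "delta_pos": [0, 0, 1.5], "angular": [0, 0, 0]}, {"jaw": 0.2, "delta_pos": [0, 0, 0], "angular": [0, 0, 0]}, {"jaw": 0.2, "delta_pos": [0, 0, 0], "angular": [0, 0, 0]}])

```text
time_s: 8.77
tcp_pos: [0.4542, 0.2452, 0.0899]
ee_rot: [[0.996, 0.088, -0.006], [0.088, -0.996, -0.002], [-0.006, 0.001, -1.0]]
force: [0.3, 0.3, -0.5]
grip_width: 0.6
grasp_force: 0.0
```

```bash
python3 - <<'E'
from look import *
c,im=snap("w6");P=[.4568,.2484,.021]
uv=proj("wrist",P,c);print(uv,arm.get_obs()["tcp_pos"])
W,ce,a=blob(im,im.min(2)>110,uv,c,.021);ctr,i,w=hexfit(W);print(ce,a,np.round(ctr,4),i,np.round(w,4),tool([*ctr,.003]),tool([.4568,.2484,.003]))
crop(im,"w6c",P,c,40,5)
E
```

```text
[313.52794867 210.78427331] [0.45524069 0.24489179 0.09124494]
[313.44509346 210.2932243 ] 856 [0.4568 0.2484] 34 [0.0257 0.0212 0.026 ] [ 0.21 -0.35  8.82] [ 0.21 -0.34  8.82]
crop origin 273 170
```

View pics/w6c.png

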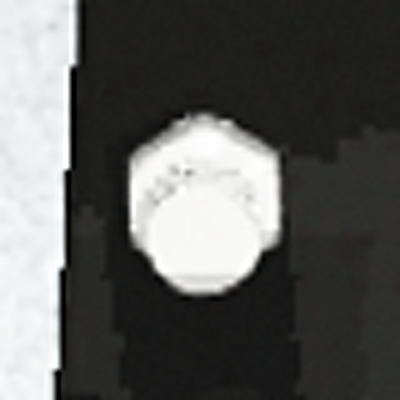

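The nipple's hexagon is at crop (205,200), with the round upper thread in front of it, and it agrees with the estimate. Descend and grip.

Request:
jog_arm(motion=[{"jaw": 0.2, "delta_pos": [0.2, -0.35, 3], "angular": [0, 0, 0]}, {"jaw": 0.2, "delta_pos": [0, 0, 3], "angular": [0, 0, 0]}, {"jaw": 0.2, "delta_pos": [0, 0, 2], "angular": [0, 0, 0]}, {"jaw": 0.2, "delta_pos": [0, 0, 0.7], "angular": [0, 0, 0]}, {"jaw": 0.0, "delta_pos": [0, 0, 0], "angular": [0, 0, 0]}, {"jaw": -0.7, "delta_pos": [0, 0, 0], "angular": [0, 0, 0]}, {"jaw": -0.7, "delta_pos": [0, 0, 0], "angular": [0, 0, 0]}, {"jaw": -0.7, "delta_pos": [0, 0, 0], "angular": [0, 0, 0]}, {"jaw": -0.7, "delta_pos": [0, 0, 0], "angular": [0, 0, 0]}, {"jaw": -0.7, "delta_pos": [0, 0, 0], "angular": [0, 0, 0]}])

```text
time_s: 9.65
tcp_pos: [0.459, 0.2491, 0.0071]
ee_rot: [[0.996, 0.087, 0.003], [0.087, -0.996, 0.0], [0.003, -0.0, -1.0]]
force: [0.7, -2.9, 7.0]
grip_width: 0.238
grasp_force: 39.7
```

Request:
jog_arm(motion=[{"jaw": -0.7, "delta_pos": [0, 0, -3], "angular": [0, 0, 0]}, {"jaw": -0.7, "delta_pos": [0, 0, -4], "angular": [0, 0, 0]}, {"jaw": -0.7, "delta_pos": [0, 0, -4], "angular": [0, 0, 0]}, {"jaw": -0.7, "delta_pos": [0, 0, -4], "angular": [0, 0, 0]}, {"jaw": -0.7, "delta_pos": [-0.7, 3.8, -1.5], "angular": [0, 0, 0]}, {"jaw": -0.7, "delta_pos": [-0.7, 3.8, 0], "angular": [0, 0, 0]}, {"jaw": -0.7, "delta_pos": [-0.7, 3.8, 0], "angular": [0, 0, 0]}, {"jaw": -0.7, "delta_pos": [-0.7, 3.8, 0], "angular": [0, 0, 0]}, {"jaw": -0.7, "delta_pos": [-0.7, 3.8, 0], "angular": [0, 0, 0]}, {"jaw": -0.7, "delta_pos": [-0.7, 3.8, 0], "angular": [0, 0, 0]}, {"jaw": -0.7, "delta_pos": [-0.7, 3.8, 0], "angular": [0, 0, 0]}, {"jaw": -0.7, "delta_pos": [-0.7, 3.8, 0], "angular": [0, 0, 0]}])

```text
time_s: 10.65
tcp_pos: [0.4275, -0.0601, 0.1711]
ee_rot: [[0.996, 0.087, 0.002], [0.087, -0.996, -0.0], [0.001, 0.0, -1.0]]
force: [0.3, 0.3, -0.3]
grip_width: 0.241
grasp_force: 39.6
```

Request:
jog_arm(motion=[{"jaw": -0.7, "delta_pos": [-0.7, 3.8, 0], "angular": [0, 0, 0]}, {"jaw": -0.7, "delta_pos": [-0.7, 3.8, 2], "angular": [0, 0, 0]}, {"jaw": -0.7, "delta_pos": [-0.4, 2.3, 3], "angular": [0, 0, 0]}, {"jaw": -0.7, "delta_pos": [0, 0, 3], "angular": [0, 0, 0]}, {"jaw": -0.7, "delta_pos": [0, 0, 3], "angular": [0, 0, 0]}, {"jaw": -0.7, "delta_pos": [0, 0, 1.5], "angular": [0, 0, 0]}, {"jaw": -0.7, "delta_pos": [0, 0, 0], "angular": [0, 0, 0]}, {"jaw": -0.7, "delta_pos": [0, 0, 0], "angular": [0, 0, 0]}, {"jaw": -0.7, "delta_pos": [0, 0, 0], "angular": [0, 0, 0]}])

```text
time_s: 11.4
tcp_pos: [0.4197, -0.1575, 0.0475]
ee_rot: [[0.996, 0.087, 0.002], [0.087, -0.996, -0.001], [0.002, 0.001, -1.0]]
force: [0.3, -0.0, -0.1]
grip_width: 0.235
grasp_force: 39.7
```

```bash
python3 - <<'E'
from look import *
c,im=snap("w7");o=arm.get_obs();print(o["tcp_pos"],tool([.4181,-.1597,.010]),o["grip_width"],np.round(o["force"],1))
cv2.imwrite("pics/w7c.png",cv2.resize(im[160:300,230:410],None,fx=4,fy=4,interpolation=2))
E
```

```text
[ 0.42000994 -0.15770082  0.04776024] [-0.22  0.17  3.78] 0.2370357681415439 [-0.6 -0.1 -0.3]
```

View pics/w7c.png

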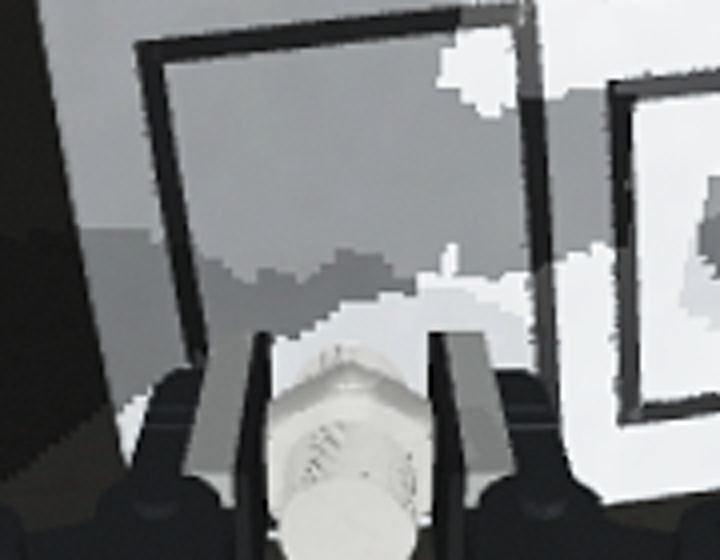

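```bash
python3 - <<'E'
from look import *
c={k:np.array(v) for k,v in json.load(open("w7.json")).items()}
R=np.array(arm.get_obs()["ee_rot"])
for b in (4,6,7): 
    p=hit("wrist",230+349/4,160+362/4,.0478-b/1e3+.021,c);q=p-R[:,0]*.0127;print(b,np.round(q,4),"thread top",hit("wrist",230+346/4,160+540/4,.0478-b/1e3+.034,c).round(4))
print(arm.get_obs()["tcp_pos"])
E
```

```text
4 [ 0.4217 -0.157   0.0648] thread top [ 0.4189 -0.1568  0.0778]
6 [ 0.4207 -0.157   0.0628] thread top [ 0.4175 -0.157   0.0758]
7 [ 0.4202 -0.1571  0.0618] thread top [ 0.4168 -0.157   0.0748]
[ 0.42000994 -0.15770082  0.04776024]
```

Request:
jog_arm(motion=[{"jaw": -0.7, "delta_pos": [-0.15, 0.2, 1.5], "angular": [0, 0, 0]}, {"jaw": -0.7, "delta_pos": [0, 0, 1.3], "angular": [0, 0, 0]}, {"jaw": -0.7, "delta_pos": [0, 0, 0.5], "angular": [0, 0, 0]}, {"jaw": -0.7, "delta_pos": [0, 0, 0.15], "angular": [0, 0, 0]}, {"jaw": -0.7, "delta_pos": [0, 0, 0.15], "angular": [0, 0, 0]}, {"jaw": -0.7, "delta_pos": [0, 0, 0], "angular": [0, 0, 0]}, {"jaw": -0.7, "delta_pos": [0, 0, 0], "angular": [0, 0, 0]}])

```text
time_s: 12.03
tcp_pos: [0.4178, -0.1592, 0.012]
ee_rot: [[0.996, 0.087, 0.001], [0.087, -0.996, -0.001], [0.001, 0.001, -1.0]]
force: [-3.6, 2.3, 10.5]
grip_width: 0.239
grasp_force: 40.7
```

Request:
jog_arm(motion=[{"jaw": 0, "delta_pos": [0, 0, 0], "angular": [0, 0, 0]}, {"jaw": 0, "delta_pos": [0, 0, 0], "angular": [0, 0, 0]}, {"jaw": 0, "delta_pos": [0, 0, 0], "angular": [0, 0, 0]}, {"jaw": 0, "delta_pos": [0, 0, -3], "angular": [0, 0, 0]}, {"jaw": 0, "delta_pos": [0, 0, -4], "angular": [0, 0, 0]}, {"jaw": 0, "delta_pos": [-1, 0, -4], "angular": [0, 0, 0]}, {"jaw": 0, "delta_pos": [-1, 0, -4], "angular": [0, 0, 0]}, {"jaw": 0, "delta_pos": [0, 0, 0], "angular": [0, 0, 0]}, {"jaw": 0, "delta_pos": [0, 0, 0], "angular": [0, 0, 0]}])

```text
time_s: 12.78
tcp_pos: [0.3988, -0.1621, 0.163]
ee_rot: [[0.996, 0.086, 0.005], [0.086, -0.996, -0.004], [0.005, 0.005, -1.0]]
force: [-0.7, 0.3, -0.6]
grip_width: 0.502
grasp_force: 0.0
```

```bash
python3 - <<'E'
from look import *
c,im=snap("w8");o=arm.get_obs();print(o["tcp_pos"])
crop(im,"w8c",[.4181,-.1597,.02],c,60,5)
w2={k:np.array(v) for k,v in json.load(open("w2.json")).items()}
print("cable end",hit("wrist",421.8,71,.009,w2),"ring end",hit("wrist",378.5,92.5,.009,w2))
print("to plug",np.array([.521,.1146,.15])-o["tcp_pos"])
E
```

```text
[ 0.39788116 -0.1613094   0.16112431]
crop origin 256 108
cable end [0.54838538 0.0927722  0.009     ] ring end [0.49584326 0.13548574 0.009     ]
to plug [ 0.12311884  0.2759094  -0.01112431]
```

View pics/w8c.png

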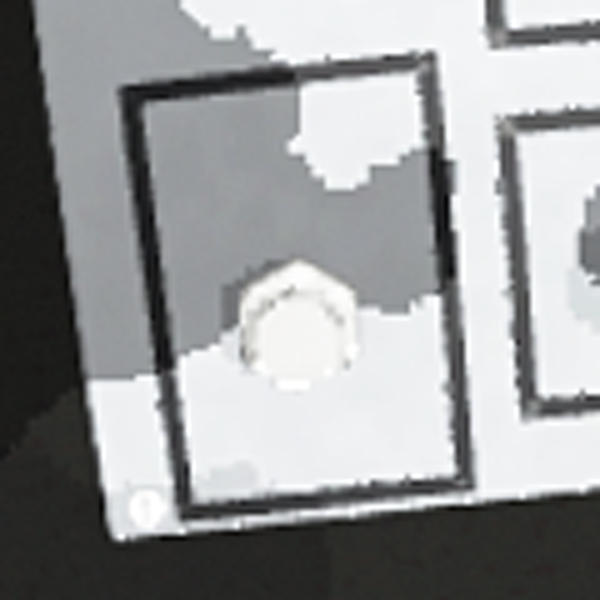

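Request:
jog_arm(motion=[{"jaw": 0, "delta_pos": [1.85, -3.3, 0], "angular": [0, 0, 0]}, {"jaw": 0, "delta_pos": [1.85, -3.3, 0], "angular": [0, 0, 0]}, {"jaw": 0, "delta_pos": [1.85, -3.3, 0], "angular": [0, 0, 0]}, {"jaw": 0, "delta_pos": [1.85, -3.3, 0], "angular": [0, 0, 0]}, {"jaw": 0, "delta_pos": [1.85, -3.3, 0], "angular": [0, 0, 0]}, {"jaw": 0, "delta_pos": [1.85, -3.3, 0], "angular": [0, 0, 0]}, {"jaw": 0, "delta_pos": [1.85, -3.3, 0], "angular": [0, 0, 0]}, {"jaw": 0, "delta_pos": [1.85, -3.3, 0], "angular": [0, 0, 0]}, {"jaw": 0, "delta_pos": [0, 0, 0], "angular": [0, 0, 6.3]}, {"jaw": 0, "delta_pos": [0, 0, 0], "angular": [0, 0, 6.3]}, {"jaw": 0, "delta_pos": [0, 0, 0], "angular": [0, 0, 6.3]}, {"jaw": 0, "delta_pos": [0, 0, 0], "angular": [0, 0, 6.3]}])

```text
time_s: 13.83
tcp_pos: [0.521, 0.1155, 0.1576]
ee_rot: [[0.937, -0.35, -0.005], [-0.35, -0.937, -0.0], [-0.004, 0.002, -1.0]]
force: [0.3, -0.3, -0.6]
grip_width: 0.5
grasp_force: 0.0
```

Request:
jog_arm(motion=[{"jaw": 0, "delta_pos": [0, 0, 2], "angular": [0, 0, 6.3]}, {"jaw": 0, "delta_pos": [0, 0, 2], "angular": [0, 0, 6.3]}, {"jaw": 0, "delta_pos": [0, 0, 2], "angular": [0, 0, 6.3]}, {"jaw": 0, "delta_pos": [0, 0, 0], "angular": [0, 0, 0]}, {"jaw": 0, "delta_pos": [0, 0, 0], "angular": [0, 0, 0]}, {"jaw": 0, "delta_pos": [0, 0, 0], "angular": [0, 0, 0]}])

```text
time_s: 14.33
tcp_pos: [0.5221, 0.1149, 0.1]
ee_rot: [[0.778, -0.629, -0.001], [-0.629, -0.778, 0.0], [-0.001, 0.001, -1.0]]
force: [0.1, -0.3, 0.4]
grip_width: 0.502
grasp_force: 0.0
```

```bash
python3 - <<'E'
from look import *
w={k:np.array(v) for k,v in json.load(open("w8.json")).items()}
print("nipple",hit("wrist",315.6,172.8,.026,w))
Q=np.array([hit("wrist",256+u/5,108+v/5,.005,w)[:2] for u,v in [(120,90),(432,55),(473,485),(183,518)]]);print("field",Q.mean(0))
c,im=snap("w9");o=arm.get_obs();print(o["tcp_pos"],np.degrees(np.arctan2(o["ee_rot"][1][0],o["ee_rot"][0][0])),tool([.5221,.1141,.002]))
hsv=cv2.cvtColor(im,cv2.COLOR_BGR2HSV)
M=(hsv[:,:,0]>5)&(hsv[:,:,0]<20)&(hsv[:,:,1]>150)&(im[:,:,2]>120)
uv=proj("wrist",[.5221,.1141,.009],c);print(uv)
W,ce,a=blob(im,M,uv,c,.012);r=cv2.minAreaRect((W*1e3).astype(np.float32));print("orange",ce,a,r)
crop(im,"w9c",[.5221,.1141,.009],c,60,5)
E
```

```text
nipple [ 0.41569881 -0.15946332  0.026     ]
field [ 0.41767352 -0.16018236]
[0.52266069 0.11488732 0.10065178] -38.986379773270485 [0.   0.1  9.87]
[319.54156119 203.75664475]
orange [318.92093704 213.17862372] 683 ((516.9210815429688, 118.7975082397461), (17.729549407958984, 27.023834228515625), 51.024051666259766)
crop origin 259 143
```

View pics/w9c.png

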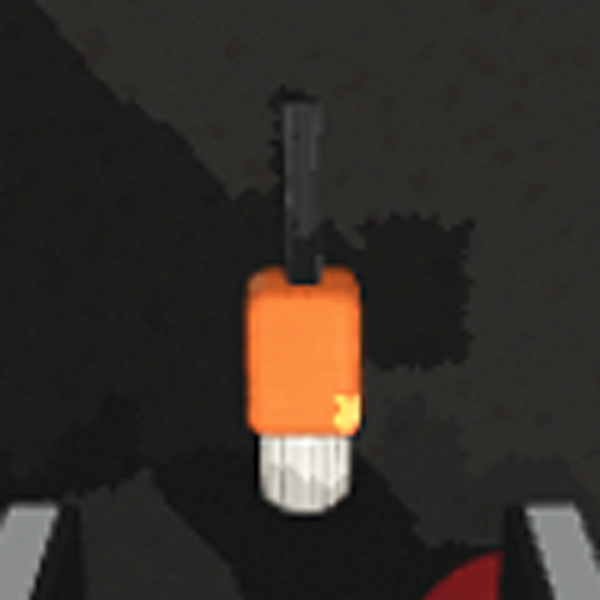

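The plug is aligned with the tool axis, its orange body centred at crop (303,352). I grip the orange body 5 mm toward the ring from the plug centre. The nipple sits about 2 mm off centre, which is acceptable.

Request:
jog_arm(motion=[{"jaw": 0, "delta_pos": [-0.5, 0.1, 3], "angular": [0, 0, 0]}, {"jaw": 0, "delta_pos": [0, 0, 3.5], "angular": [0, 0, 0]}, {"jaw": 0, "delta_pos": [0, 0, 2.2], "angular": [0, 0, 0]}, {"jaw": 0, "delta_pos": [0, 0, 0.9], "angular": [0, 0, 0]}, {"jaw": 0.0, "delta_pos": [0, 0, 0], "angular": [0, 0, 0]}, {"jaw": -0.8, "delta_pos": [0, 0, 0], "angular": [0, 0, 0]}, {"jaw": -0.8, "delta_pos": [0, 0, 0], "angular": [0, 0, 0]}, {"jaw": -0.8, "delta_pos": [0, 0, 0], "angular": [0, 0, 0]}, {"jaw": -0.8, "delta_pos": [0, 0, 0], "angular": [0, 0, 0]}, {"jaw": -0.8, "delta_pos": [0, 0, 0], "angular": [0, 0, 0]}], grip_force=30)

```text
time_s: 15.22
tcp_pos: [0.5194, 0.1172, 0.0061]
ee_rot: [[0.776, -0.631, 0.004], [-0.631, -0.776, 0.0], [0.003, -0.003, -1.0]]
force: [0.2, 0.7, 7.0]
grip_width: 0.197
grasp_force: 31.3
```

Request:
jog_arm(motion=[{"jaw": -0.8, "delta_pos": [0, 0, -4], "angular": [0, 0, 0]}, {"jaw": -0.8, "delta_pos": [0, 0, -4], "angular": [0, 0, -6.3]}, {"jaw": -0.8, "delta_pos": [0, 0, -4], "angular": [0, 0, -6.3]}, {"jaw": -0.8, "delta_pos": [0, 0, -4], "angular": [0, 0, -6.3]}, {"jaw": -0.8, "delta_pos": [0, 0, 0], "angular": [0, 0, -6.3]}, {"jaw": -0.8, "delta_pos": [0, 0, 0], "angular": [0, 0, -6.3]}, {"jaw": -0.8, "delta_pos": [0, 0, 0], "angular": [0, 0, -6.3]}, {"jaw": -0.8, "delta_pos": [0, 0, 0], "angular": [0, 0, -6.3]}, {"jaw": -0.8, "delta_pos": [0, 0, 0], "angular": [0, 0, -6.3]}, {"jaw": -0.8, "delta_pos": [-1.4, 3.6, 0], "angular": [0, 0, 0]}, {"jaw": -0.8, "delta_pos": [-1.4, 3.6, 0], "angular": [0, 0, 0]}, {"jaw": -0.8, "delta_pos": [-1.4, 3.6, 0], "angular": [0, 0, 0]}])

```text
time_s: 16.22
tcp_pos: [0.4971, 0.0026, 0.1648]
ee_rot: [[0.98, 0.198, 0.001], [0.198, -0.98, -0.0], [0.001, 0.0, -1.0]]
force: [0.9, 0.0, -0.5]
grip_width: 0.2
grasp_force: 30.5
```

Request:
jog_arm(motion=[{"jaw": -0.8, "delta_pos": [-1.4, 3.6, 0], "angular": [0, 0, 0]}, {"jaw": -0.8, "delta_pos": [-1.4, 3.6, 0], "angular": [0, 0, 0]}, {"jaw": -0.8, "delta_pos": [-1.4, 3.6, 0], "angular": [0, 0, 0]}, {"jaw": -0.8, "delta_pos": [-1.4, 3.6, 0], "angular": [0, 0, 0]}, {"jaw": -0.8, "delta_pos": [-1.4, 3.6, 0], "angular": [0, 0, 0]}, {"jaw": -0.8, "delta_pos": [-1.4, 3.6, 1], "angular": [0, 0, 0]}, {"jaw": -0.8, "delta_pos": [-1.4, 3.6, 2], "angular": [0, 0, 0]}, {"jaw": -0.8, "delta_pos": [-1.4, 3.4, 2], "angular": [0, 0, 0]}, {"jaw": -0.8, "delta_pos": [0, 0, 3.5], "angular": [0, 0, 0]}, {"jaw": -0.8, "delta_pos": [0, 0, 3.5], "angular": [0, 0, 0]}, {"jaw": -0.8, "delta_pos": [0, 0, 0], "angular": [0, 0, 0]}, {"jaw": -0.8, "delta_pos": [0, 0, 0], "angular": [0, 0, 0]}])

```text
time_s: 17.22
tcp_pos: [0.4426, -0.2964, 0.0442]
ee_rot: [[0.981, 0.195, -0.003], [0.195, -0.981, 0.003], [-0.002, -0.004, -1.0]]
force: [0.0, 0.3, -0.7]
grip_width: 0.197
grasp_force: 30.5
```

```bash
python3 - <<'E'
from look import *
c,im=snap("w10");o=arm.get_obs();print(o["tcp_pos"],np.degrees(np.arctan2(o["ee_rot"][1][0],o["ee_rot"][0][0])),tool([.4412,-.3019,.011]),o["grip_width"])
cv2.imwrite("pics/w10c.png",cv2.resize(im[130:310,220:420],None,fx=3,fy=3,interpolation=2))
E
```

```text
[ 0.4440479  -0.29743686  0.04604683] 11.281141630526083 [-0.37  0.38  3.5 ] 0.19790585641185365
```

View pics/w10c.png

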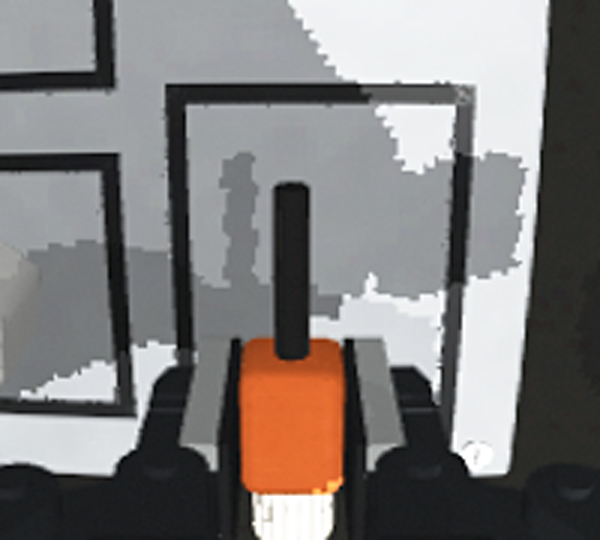

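The plug is held straight and parallel to the field outline. Shift and set it down.

Request:
jog_arm(motion=[{"jaw": -0.8, "delta_pos": [-0.35, 0.4, 1.5], "angular": [0, 0, 0]}, {"jaw": -0.8, "delta_pos": [0, 0, 1.3], "angular": [0, 0, 0]}, {"jaw": -0.8, "delta_pos": [0, 0, 0.4], "angular": [0, 0, 0]}, {"jaw": -0.8, "delta_pos": [0, 0, 0.15], "angular": [0, 0, 0]}, {"jaw": -0.8, "delta_pos": [0, 0, 0.15], "angular": [0, 0, 0]}, {"jaw": -0.8, "delta_pos": [0, 0, 0], "angular": [0, 0, 0]}, {"jaw": -0.8, "delta_pos": [0, 0, 0], "angular": [0, 0, 0]}])

```text
time_s: 17.85
tcp_pos: [0.4419, -0.3025, 0.0113]
ee_rot: [[0.981, 0.196, 0.001], [0.196, -0.981, -0.001], [0.001, 0.002, -1.0]]
force: [0.2, 0.4, 0.5]
grip_width: 0.2
grasp_force: 30.5
```

Request:
jog_arm(motion=[{"jaw": -0.8, "delta_pos": [0, 0, 0.1], "angular": [0, 0, 0]}, {"jaw": 0, "delta_pos": [0, 0, 0], "angular": [0, 0, 0]}, {"jaw": 0, "delta_pos": [0, 0, 0], "angular": [0, 0, 0]}, {"jaw": 0, "delta_pos": [0, 0, 0], "angular": [0, 0, 0]}, {"jaw": 0, "delta_pos": [0, 0, -3], "angular": [0, 0, 0]}, {"jaw": 0, "delta_pos": [0, 0, -4], "angular": [0, 0, 0]}, {"jaw": 0, "delta_pos": [-1, -1, -4], "angular": [0, 0, 0]}, {"jaw": 0, "delta_pos": [-1, -1, -4], "angular": [0, 0, 0]}, {"jaw": 0, "delta_pos": [0, 0, 0], "angular": [0, 0, 0]}, {"jaw": 0, "delta_pos": [0, 0, 0], "angular": [0, 0, 0]}])

```text
time_s: 18.68
tcp_pos: [0.419, -0.2876, 0.1604]
ee_rot: [[0.981, 0.195, 0.004], [0.195, -0.981, -0.004], [0.003, 0.005, -1.0]]
force: [-0.3, -0.4, -0.4]
grip_width: 0.504
grasp_force: 0.0
```

```bash
python3 - <<'E'
from look import *
c,im=snap("w11");o=arm.get_obs();print(o["tcp_pos"])
hsv=cv2.cvtColor(im,cv2.COLOR_BGR2HSV)
M=(hsv[:,:,0]>5)&(hsv[:,:,0]<20)&(hsv[:,:,1]>150)&(im[:,:,2]>90)
uv=proj("wrist",[.4412,-.3019,.02],c)
W,ce,a=blob(im,M,uv,c,.017);r=cv2.minAreaRect((W*1e3).astype(np.float32));print("orange",ce,a,r)
uv=proj("wrist",[.4322,-.2304,.035],c);W,ce,a=blob(im,im.min(2)>150,uv,c,.035);print(uv,ce,a)
print("brass",tool([.3521,.238,.15]))
# redo brass hex with looser fit in w2
w={k:np.array(v) for k,v in json.load(open("w2.json")).items()};i2=cv2.imread("pics/w2.png")
for th in(80,110,140,170):
    W,ce,a=blob(i2,i2[:,:,2]>th,(266,165),w,.012);A,wd,m=__import__("seg").widths(W);print(th,hexfit(W),np.round(wd[::10]*1e3,1))
E
```

```text
[ 0.41829376 -0.2869071   0.15847173]
orange [335.55448718 166.59294872] 312 ((439.8533935546875, -302.26953125), (24.165386199951172, 17.095325469970703), 11.688881874084473)
[256.61624335 168.00965159] [263.17389558 161.31606426] 2490
brass [  3.75 -52.77   0.75]
80 (array([0.35246843, 0.23777673]), 11, array([0.02242889, 0.02074934, 0.02155197])) [22.6 22.5 21.8 22.2 22.1 21.6 21.3 20.8 20.9 21.6 21.9 21.7 21.9 21.6
 22.5 23.2 23.4 23. ]
110 (array([0.35214636, 0.23803599]), 6, array([0.02129644, 0.01994453, 0.02115165])) [22.  21.1 20.5 21.1 21.3 21.  20.5 20.3 20.9 21.2 21.1 20.3 21.  21.2
 22.5 23.2 23.4 23. ]
140 (array([0.35192165, 0.23807769]), 16, array([0.02069556, 0.02042482, 0.02022565])) [21.  20.9 20.5 21.1 21.3 20.9 20.3 20.2 20.4 20.4 20.6 20.3 20.8 20.6
 20.6 21.3 21.6 21.6]
170 (array([0.35179212, 0.23794427]), 6, array([0.02086578, 0.01900473, 0.01962953])) [20.8 20.9 20.5 21.1 21.3 20.9 19.8 19.3 19.8 20.3 20.6 20.3 20.1 19.5
 19.9 20.4 20.6 20.7]
```

Plug centre works out at (0.4467,-0.301), under 1 mm off. Now the brass adapter.

Request:
jog_arm(motion=[{"jaw": 0, "delta_pos": [0.3, -4, 0], "angular": [0, 0, 0]}, {"jaw": 0, "delta_pos": [0.3, -4, 0], "angular": [0, 0, 0]}, {"jaw": 0, "delta_pos": [0.3, -4, 0], "angular": [0, 0, 0]}, {"jaw": 0, "delta_pos": [0.3, -4, 0], "angular": [0, 0, 0]}, {"jaw": 0, "delta_pos": [0.3, -4, 0], "angular": [0, 0, 0]}, {"jaw": 0, "delta_pos": [0.3, -4, 0], "angular": [0, 0, 0]}, {"jaw": 0, "delta_pos": [0.3, -4, 0], "angular": [0, 0, 0]}, {"jaw": 0, "delta_pos": [0.3, -4, 0], "angular": [0, 0, 0]}, {"jaw": 0, "delta_pos": [0.3, -4, 0], "angular": [0, 0, 0]}, {"jaw": 0, "delta_pos": [0.3, -4, 0], "angular": [0, 0, 0]}, {"jaw": 0, "delta_pos": [0.3, -4, 0], "angular": [0, 0, 0]}, {"jaw": 0, "delta_pos": [0.3, -4, 0], "angular": [0, 0, 0]}])

```text
time_s: 19.73
tcp_pos: [0.3581, 0.1928, 0.156]
ee_rot: [[0.981, 0.195, -0.003], [0.195, -0.981, -0.001], [-0.003, 0.0, -1.0]]
force: [0.4, -0.9, -0.4]
grip_width: 0.501
grasp_force: 0.0
```

Request:
jog_arm(motion=[{"jaw": 0, "delta_pos": [0.2, -3, 2], "angular": [0, 0, 0]}, {"jaw": 0, "delta_pos": [0, -1.8, 3], "angular": [0, 0, 0]}, {"jaw": 0, "delta_pos": [0, 0, 2], "angular": [0, 0, 0]}, {"jaw": 0, "delta_pos": [0, 0, 0], "angular": [0, 0, 0]}, {"jaw": 0, "delta_pos": [0, 0, 0], "angular": [0, 0, 0]}, {"jaw": 0, "delta_pos": [0, 0, 0], "angular": [0, 0, 0]}])

```text
time_s: 20.23
tcp_pos: [0.3525, 0.2382, 0.0877]
ee_rot: [[0.981, 0.195, -0.001], [0.195, -0.981, -0.0], [-0.001, 0.0, -1.0]]
force: [0.4, -0.3, 0.1]
grip_width: 0.501
grasp_force: 0.0
```

```bash
python3 - <<'E'
from look import *
c,im=snap("w12");o=arm.get_obs();print(o["tcp_pos"],tool([.352,.238,.003]))
P=[.352,.238,.012];uv=proj("wrist",P,c);print(uv)
for th in(80,110,140):
    W,ce,a=blob(im,im[:,:,2]>th,uv,c,.012);print(th,ce,a,hexfit(W))
crop(im,"w12c",P,c,30,10)
E
```

```text
[0.35310224 0.2382603  0.08828533] [-0.12  0.    8.53]
[317.59784989 212.53562063]
80 [317.3785822  211.33785822] 663 (array([0.35242288, 0.23829133]), 11, array([0.02393128, 0.0206132 , 0.02047991]))
110 [317.38679245 211.51886792] 636 (array([0.35241169, 0.23827204]), 10, array([0.0239647 , 0.02013605, 0.02015848]))
140 [317.33169935 211.61601307] 612 (array([0.3520647 , 0.23824787]), 11, array([0.0231511 , 0.01986572, 0.01979011]))
crop origin 287 182
```

View pics/w12c.png

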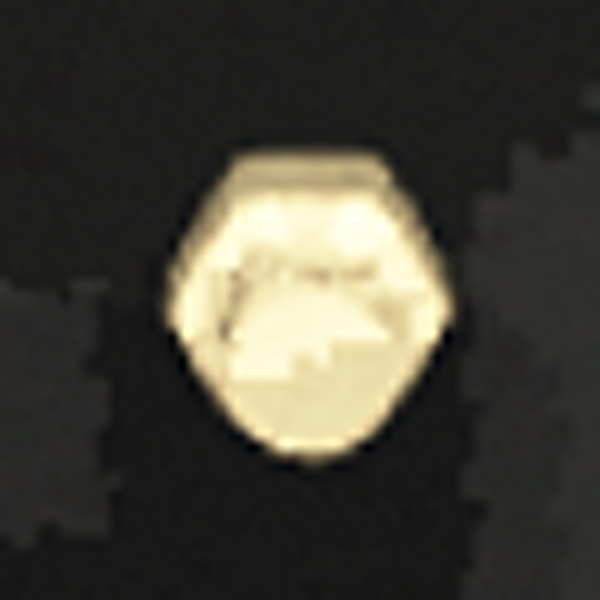

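The hexagon's corners point left and right at crop (168,305) and (452,305), so I turn the tool by 30° to close on flats. The centre matches the estimate.

Request:
jog_arm(motion=[{"jaw": 0, "delta_pos": [-0.1, 0, 0], "angular": [0, 0, -6]}, {"jaw": 0, "delta_pos": [0, 0, 1], "angular": [0, 0, -6]}, {"jaw": 0, "delta_pos": [0, 0, 1], "angular": [0, 0, -6]}, {"jaw": 0, "delta_pos": [0, 0, 1], "angular": [0, 0, -6]}, {"jaw": 0, "delta_pos": [0, 0, 1], "angular": [0, 0, -6]}, {"jaw": 0, "delta_pos": [0, 0, 2], "angular": [0, 0, 0]}, {"jaw": 0, "delta_pos": [0, 0, 1.3], "angular": [0, 0, 0]}, {"jaw": 0, "delta_pos": [0, 0, 0], "angular": [0, 0, 0]}, {"jaw": 0, "delta_pos": [0, 0, 0], "angular": [0, 0, 0]}])

```text
time_s: 21.03
tcp_pos: [0.352, 0.238, 0.0154]
ee_rot: [[0.753, 0.658, 0.0], [0.658, -0.753, 0.0], [0.0, 0.0, -1.0]]
force: [0.8, 0.1, 1.2]
grip_width: 0.502
grasp_force: 0.0
```

```bash
python3 - <<'E'
from look import *
o=arm.get_obs();print(o["tcp_pos"],tool([.352,.238,.003]))
E
```

```text
[0.35199935 0.23796094 0.01537347] [ 0.   -0.    1.24]
```

Request:
jog_arm(motion=[{"jaw": 0, "delta_pos": [0, 0, 1.1], "angular": [0, 0, 0]}, {"jaw": -0.3, "delta_pos": [0, 0, 0], "angular": [0, 0, 0]}, {"jaw": -0.9, "delta_pos": [0, 0, 0], "angular": [0, 0, 0]}, {"jaw": -0.9, "delta_pos": [0, 0, 0], "angular": [0, 0, 0]}, {"jaw": -0.9, "delta_pos": [0, 0, 0], "angular": [0, 0, 0]}, {"jaw": -0.9, "delta_pos": [0, 0, 0], "angular": [0, 0, 0]}, {"jaw": -0.9, "delta_pos": [0, 0, 0], "angular": [0, 0, 0]}], grip_force=35)

```text
time_s: 21.62
tcp_pos: [0.352, 0.2384, 0.0048]
ee_rot: [[0.752, 0.66, 0.002], [0.66, -0.752, 0.0], [0.001, 0.001, -1.0]]
force: [-0.9, -2.9, 7.6]
grip_width: 0.202
grasp_force: 34.7
```

Request:
jog_arm(motion=[{"jaw": -0.9, "delta_pos": [0, 0, -3], "angular": [0, 0, 0]}, {"jaw": -0.9, "delta_pos": [0, 0, -4], "angular": [0, 0, 0]}, {"jaw": -0.9, "delta_pos": [0, 0, -4], "angular": [0, 0, 0]}, {"jaw": -0.9, "delta_pos": [-1, 1.7, -3], "angular": [0, 0, 0]}, {"jaw": -0.9, "delta_pos": [-2, 3.3, -1], "angular": [0, 0, 0]}, {"jaw": -0.9, "delta_pos": [-2, 3.3, 0], "angular": [0, 0, 0]}, {"jaw": -0.9, "delta_pos": [-2, 3.3, 0], "angular": [0, 0, 0]}, {"jaw": -0.9, "delta_pos": [-2, 3.3, 0], "angular": [0, 0, 0]}, {"jaw": -0.9, "delta_pos": [-2, 3.3, 0], "angular": [0, 0, 0]}, {"jaw": -0.9, "delta_pos": [-2, 3.3, 0], "angular": [0, 0, 0]}, {"jaw": -0.9, "delta_pos": [-2, 3.3, 0], "angular": [0, 0, 0]}, {"jaw": -0.9, "delta_pos": [-2, 3.3, 0], "angular": [0, 0, 0]}])

```text
time_s: 22.62
tcp_pos: [0.4087, -0.0869, 0.1544]
ee_rot: [[0.752, 0.659, 0.001], [0.659, -0.752, -0.0], [0.001, 0.001, -1.0]]
force: [1.1, 0.4, -0.5]
grip_width: 0.202
grasp_force: 34.7
```

Request:
jog_arm(motion=[{"jaw": -0.9, "delta_pos": [-2, 3.3, 0], "angular": [0, 0, 0]}, {"jaw": -0.9, "delta_pos": [-2, 3.3, 0], "angular": [0, 0, 0]}, {"jaw": -0.9, "delta_pos": [-2, 3.3, 1], "angular": [0, 0, 0]}, {"jaw": -0.9, "delta_pos": [-1.8, 2.5, 2], "angular": [0, 0, 0]}, {"jaw": -0.9, "delta_pos": [0, 0, 2], "angular": [0, 0, 0]}, {"jaw": -0.9, "delta_pos": [0, 0, 2], "angular": [0, 0, 0]}, {"jaw": -0.9, "delta_pos": [0, 0, 1], "angular": [0, 0, 0]}, {"jaw": -0.9, "delta_pos": [0, 0, 0], "angular": [0, 0, 0]}, {"jaw": -0.9, "delta_pos": [0, 0, 0], "angular": [0, 0, 0]}, {"jaw": -0.9, "delta_pos": [0, 0, 0], "angular": [0, 0, 0]}])

```text
time_s: 23.45
tcp_pos: [0.4327, -0.2298, 0.0749]
ee_rot: [[0.751, 0.66, 0.001], [0.66, -0.751, -0.001], [0.0, 0.002, -1.0]]
force: [0.4, -0.7, -0.3]
grip_width: 0.202
grasp_force: 34.7
```

```bash
python3 - <<'E'
from look import *
c,im=snap("w13");o=arm.get_obs();print(o["tcp_pos"],tool([.4322,-.2305,.040]),o["grip_width"])
print("px: coupling top centre",proj("wrist",[.4322,-.2305,.035],c))
cv2.imwrite("pics/w13c.png",cv2.resize(im[180:300,240:400],None,fx=5,fy=5,interpolation=2))
E
```

```text
[ 0.43285535 -0.22986774  0.0750992 ] [-0.09 -0.    3.51] 0.20350072892467858
px: coupling top centre [316.4582448  232.03634983]
```

View pics/w13c.png

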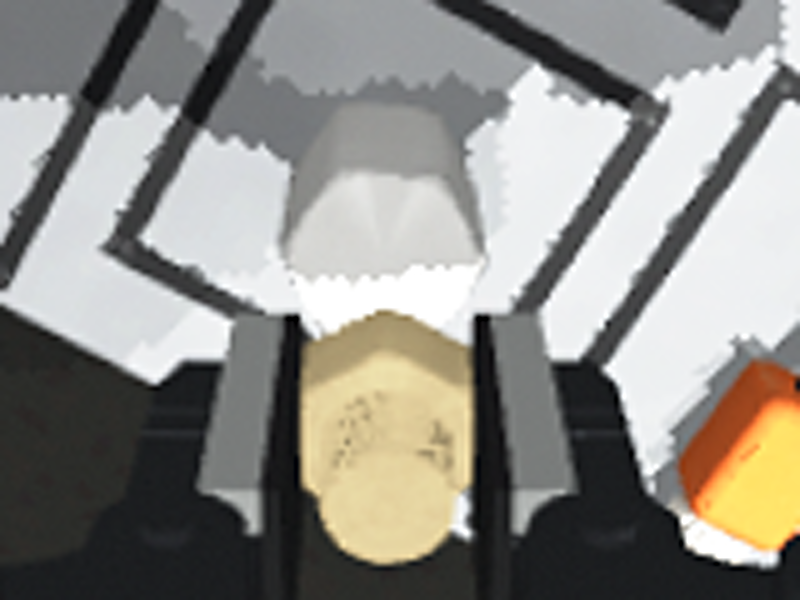

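```bash
python3 - <<'E'
from look import *
c={k:np.array(v) for k,v in json.load(open("w13.json")).items()};o=arm.get_obs();R=np.array(o["ee_rot"])
for nm,u,v,z in [("top corner",387,350,.0823),("bottom corner",387,312,.0703)]:
    p=hit("wrist",240+u/5,180+v/5,z,c);print(nm,np.round((R.T@(p-o["tcp_pos"]))*1e3,1))
p=hit("wrist",240+387/5,180+497/5,.0943,c);print("thread top",np.round(R.T@(p-o["tcp_pos"])*1e3,1))
E
```

```text
top corner [10.   0.5 -7.2]
bottom corner [8.4 0.5 4.8]
thread top [  0.6   0.5 -19.2]
```

Adapter centred in the grip within about 1 mm, and the coupling top is where predicted. Lower gently.

Request:
jog_arm(motion=[{"jaw": -0.9, "delta_pos": [-0.05, 0, 1.5], "angular": [0, 0, 0]}, {"jaw": -0.9, "delta_pos": [0, 0, 1.2], "angular": [0, 0, 0]}, {"jaw": -0.9, "delta_pos": [0, 0, 0.5], "angular": [0, 0, 0]}, {"jaw": -0.9, "delta_pos": [0, 0, 0.15], "angular": [0, 0, 0]}, {"jaw": -0.9, "delta_pos": [0, 0, 0.1], "angular": [0, 0, 0]}, {"jaw": -0.9, "delta_pos": [0, 0, 0.05], "angular": [0, 0, 0]}, {"jaw": -0.9, "delta_pos": [0, 0, 0], "angular": [0, 0, 0]}, {"jaw": -0.9, "delta_pos": [0, 0, 0], "angular": [0, 0, 0]}])

```text
time_s: 24.17
tcp_pos: [0.4321, -0.2302, 0.0398]
ee_rot: [[0.752, 0.66, 0.001], [0.66, -0.752, -0.001], [0.0, 0.001, -1.0]]
force: [-0.9, 2.3, 6.9]
grip_width: 0.2
grasp_force: 35.3
```

Request:
jog_arm(motion=[{"jaw": -0.4, "delta_pos": [0, 0, 0], "angular": [0, 0, 0]}, {"jaw": -0.2, "delta_pos": [0, 0, 0], "angular": [0, 0, 0]}, {"jaw": 0, "delta_pos": [0, 0, 0], "angular": [0, 0, 0]}, {"jaw": 0, "delta_pos": [0, 0, 0], "angular": [0, 0, 0]}, {"jaw": 0, "delta_pos": [0, 0, -3], "angular": [0, 0, 0]}, {"jaw": 0.4, "delta_pos": [0, 0, -4], "angular": [0, 0, 0]}, {"jaw": 0.4, "delta_pos": [0, 0, -4], "angular": [0, 0, 0]}, {"jaw": 0.4, "delta_pos": [0, 0, -3], "angular": [0, 0, 0]}, {"jaw": 0.4, "delta_pos": [0, 0, 0], "angular": [0, 0, 0]}, {"jaw": 0.4, "delta_pos": [0, 0, 0], "angular": [0, 0, 0]}])

```text
time_s: 25.0
tcp_pos: [0.4326, -0.2309, 0.1806]
ee_rot: [[0.752, 0.66, 0.004], [0.66, -0.752, -0.003], [0.001, 0.005, -1.0]]
force: [-0.4, 0.2, -1.0]
grip_width: 0.698
grasp_force: 0.0
```

```bash
python3 - <<'E'
from look import *
c,im=snap("w14");o=arm.get_obs();print(o["tcp_pos"])
hsv=cv2.cvtColor(im,cv2.COLOR_BGR2HSV)
uv=proj("wrist",[.4322,-.2305,.047],c);print(uv)
for s in(50,70,90):
    M=(hsv[:,:,0]>12)&(hsv[:,:,0]<35)&(hsv[:,:,1]>s)
    W,ce,a=blob(im,M,uv,c,.047);print(s,ce,a,hexfit(W))
crop(im,"w14c",[.4322,-.2305,.047],c,30,8)
print("px coupling centre",proj("wrist",[.4322,-.2305,.035],c))
E
```

```text
[ 0.43157819 -0.23001878  0.17888546]
[315.14994657 191.03637772]
50 [314.36220472 184.84251969] 127 (array([ 0.43568057, -0.22651979]), 51, array([0.01331582, 0.01619222, 0.0161867 ]))
70 [314.53921569 184.78431373] 102 (array([ 0.43626312, -0.22641276]), 46, array([0.01093436, 0.01503003, 0.01519592]))
90 [314.81818182 181.31818182] 22 (array([ 0.43838585, -0.22436378]), 45, array([0.00429565, 0.01198429, 0.01253133]))
crop origin 285 161
px coupling centre [315.15826592 187.6509387 ]
```

View pics/w14c.png

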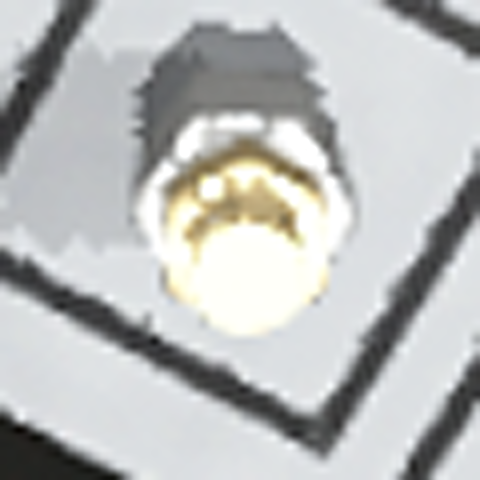

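The adapter stands on the coupling. Its thread top is at crop (248,278) and the coupling top hexagon's centre at about (242,211). Next I check the offset numerically.

```bash
python3 - <<'E'
from look import *
c={k:np.array(v) for k,v in json.load(open("w14.json")).items()}
f=lambda u,v,z:np.round(hit("wrist",285+u/8,161+v/8,z,c),4)
print("thread top",f(248,280,.059),"coupling L/R corners mid",f(242,211,.035),"coupling top flat edge",f(242,113,.035))
R=np.array([[.752,.66],[.66,-.752]])
for z,v in((.035,148),(.047,168)): print("brass hex corner",z,f(247,v,z),"-> centre",f(247,v,z)[:2]-.011*R[:,0])
print("bottle",tool([.4455,.1325,.2]))
E
```

```text
thread top [ 0.4318 -0.2319  0.059 ] coupling L/R corners mid [ 0.4325 -0.2304  0.035 ] coupling top flat edge [ 0.4416 -0.2224  0.035 ]
brass hex corner 0.035 [ 0.4387 -0.2257  0.035 ] -> centre [ 0.430428 -0.23296 ]
brass hex corner 0.047 [ 0.4391 -0.2253  0.047 ] -> centre [ 0.430828 -0.23256 ]
bottle [ 24.95 -26.33  -2.14]
```

Adapter is about 2 mm off the coupling axis and stable, so I leave it. Now the bottle.

Request:
jog_arm(motion=[{"jaw": 0.8, "delta_pos": [2.77, -2.92, 0], "angular": [0, 0, 0]}, {"jaw": 0.8, "delta_pos": [2.77, -2.92, 0], "angular": [0, 0, 0]}, {"jaw": 0.8, "delta_pos": [2.77, -2.92, 0], "angular": [0, 0, 0]}, {"jaw": 0.8, "delta_pos": [2.77, -2.92, 0], "angular": [0, 0, 0]}, {"jaw": 0.8, "delta_pos": [2.77, -2.92, 0], "angular": [0, 0, 0]}, {"jaw": 0.8, "delta_pos": [2.77, -2.92, 0], "angular": [0, 0, 0]}, {"jaw": 0.8, "delta_pos": [2.77, -2.92, 0], "angular": [0, 0, 0]}, {"jaw": 0.8, "delta_pos": [2.77, -2.92, 0], "angular": [0, 0, 0]}, {"jaw": 0.8, "delta_pos": [2.77, -2.92, 0], "angular": [0, 0, -7]}, {"jaw": 0.8, "delta_pos": [0, 0, 0], "angular": [0, 0, -7]}, {"jaw": 0.8, "delta_pos": [0, 0, 0], "angular": [0, 0, -7]}, {"jaw": 0.8, "delta_pos": [0, 0, 0], "angular": [0, 0, -7]}])

```text
time_s: 26.05
tcp_pos: [0.444, 0.1332, 0.1764]
ee_rot: [[0.346, 0.938, -0.005], [0.938, -0.346, -0.0], [-0.002, -0.004, -1.0]]
force: [0.2, 0.2, 0.2]
grip_width: 0.9
grasp_force: 0.0
```

Request:
jog_arm(motion=[{"jaw": 0.8, "delta_pos": [0, 0, 0], "angular": [0, 0, 0]}, {"jaw": 0.8, "delta_pos": [0, 0, 0], "angular": [0, 0, 0]}])

```text
time_s: 26.22
tcp_pos: [0.4446, 0.132, 0.1771]
ee_rot: [[0.357, 0.934, -0.003], [0.934, -0.357, -0.0], [-0.001, -0.003, -1.0]]
force: [0.5, -1.4, 0.3]
grip_width: 0.902
grasp_force: 0.0
```

```bash
python3 - <<'E'
from look import *
c,im=snap("w15");o=arm.get_obs();print(o["tcp_pos"],np.degrees(np.arctan2(o["ee_rot"][1][0],o["ee_rot"][0][0])))
hsv=cv2.cvtColor(im,cv2.COLOR_BGR2HSV)
M=((hsv[:,:,0]<6)|(hsv[:,:,0]>174))&(hsv[:,:,1]>150)&(im[:,:,2]>60)
P=[.4455,.1325,.05];uv=proj("wrist",P,c);print(uv)
x,y,r=[0]*3
n,l,st,ce=cv2.connectedComponentsWithStats(M.astype(np.uint8));k=np.argsort(-st[1:,4])[:3]+1;print(st[k],ce[k])
crop(im,"w15c",[.4455,.1325,.06],c,60,5)
E
```

```text
[0.44484691 0.13183997 0.17742519] 69.02496696807161
[316.82699903 191.40823652]
[[ 296  165   47   55 1473]
 [ 474    6   77   21  748]
 [ 545   58   58   69  504]] [[319.55057705 189.11065852]
 [511.90106952  18.25668449]
 [574.49206349  91.04960317]]
crop origin 256 134
```

View pics/w15c.png

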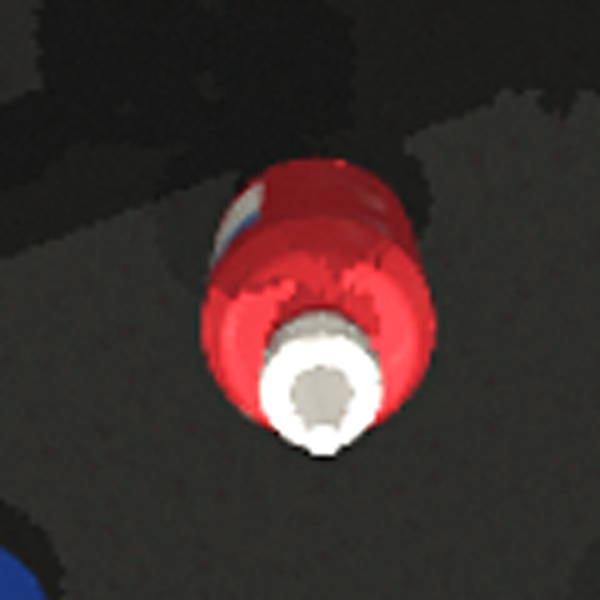

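The red bottle is upright: body centred at crop (320,330), nozzle tip at (323,445).

```bash
python3 - <<'E'
from look import *
c={k:np.array(v) for k,v in json.load(open("w15.json")).items()}
f=lambda u,v,z:np.round(hit("wrist",256+u/5,134+v/5,z,c),4)
for z in(.055,.06,.065): print(z,f(202,330,z),f(437,330,z),np.linalg.norm(f(202,330,z)-f(437,330,z)),f(319.5,330,z))
print("nozzle",f(323,440,.107), "base far edge",f(318,158,0))
print(tool([.4455,.1325,.041]),arm.get_obs()["ee_rot"])
E
```

```text
0.055 [0.426  0.1329 0.055 ] [0.4655 0.1178 0.055 ] 0.042287823306479164 [0.4457 0.1254 0.055 ]
0.06 [0.4269 0.1342 0.06  ] [0.4656 0.1195 0.06  ] 0.04139782602987748 [0.4463 0.1269 0.06  ]
0.065 [0.4278 0.1356 0.065 ] [0.4658 0.1211 0.065 ] 0.04067247226319047 [0.4468 0.1284 0.065 ]
nozzle [0.4457 0.1248 0.107 ] base far edge [0.453  0.1445 0.    ]
[ 0.1   0.07 13.64] [[ 3.57960879e-01  9.33732533e-01 -2.75081543e-03]
 [ 9.33735915e-01 -3.57962597e-01 -1.42937799e-04]
 [-1.11815471e-03 -2.51736903e-03 -9.99996206e-01]]
```

The nozzle and base edge both put the bottle at (0.4457,0.1250), so I use that.

Request:
jog_arm(motion=[{"jaw": 0.8, "delta_pos": [-0.6, 0.3, 0], "angular": [0, 0, 0]}, {"jaw": 0.8, "delta_pos": [0, 0, 3], "angular": [0, 0, 0]}, {"jaw": 0.8, "delta_pos": [0, 0, 3], "angular": [0, 0, 0]}, {"jaw": 0.8, "delta_pos": [0, 0, 3], "angular": [0, 0, 0]}, {"jaw": 0.8, "delta_pos": [0, 0, 3], "angular": [0, 0, 0]}, {"jaw": 0.8, "delta_pos": [0, 0, 1.5], "angular": [0, 0, 0]}, {"jaw": 0.8, "delta_pos": [0, 0, 0], "angular": [0, 0, 0]}, {"jaw": -0.4, "delta_pos": [0, 0, 0], "angular": [0, 0, 0]}, {"jaw": -0.4, "delta_pos": [0, 0, 0], "angular": [0, 0, 0]}, {"jaw": -0.4, "delta_pos": [0, 0, 0], "angular": [0, 0, 0]}, {"jaw": -0.4, "delta_pos": [0, 0, 0], "angular": [0, 0, 0]}, {"jaw": -0.4, "delta_pos": [0, 0, 0], "angular": [0, 0, 0]}], grip_force=35)

```text
time_s: 27.27
tcp_pos: [0.4476, 0.1254, 0.0453]
ee_rot: [[0.354, 0.935, 0.003], [0.935, -0.354, 0.0], [0.001, 0.003, -1.0]]
force: [-1.7, -0.2, 7.0]
grip_width: 0.468
grasp_force: 34.9
```

```bash
python3 - <<'E'
from look import *
o=arm.get_obs();print(o["tcp_pos"],o["grip_width"],o["grasp_force"],np.round(o["force"],1),tool([.5057,-.2157,.12]))
E
```

```text
[0.44757794 0.12536504 0.04527034] 0.467533753317745 34.91326417579273 [-1.7 -0.2  7. ] [-29.83  17.54  -7.46]
```

Request:
jog_arm(motion=[{"jaw": -0.4, "delta_pos": [0, 0, -2.5], "angular": [0, 0, 0]}, {"jaw": -0.4, "delta_pos": [0, 0, -3.5], "angular": [0, 0, 0]}, {"jaw": -0.4, "delta_pos": [0, 0, -3.5], "angular": [0, 0, 0]}, {"jaw": -0.4, "delta_pos": [0, 0, -3], "angular": [0, 0, 0]}, {"jaw": -0.4, "delta_pos": [-1.6, 0.9, -2], "angular": [0, 0, 0]}, {"jaw": -0.4, "delta_pos": [-3, 1.8, 0], "angular": [0, 0, 0]}, {"jaw": -0.4, "delta_pos": [-3.2, 1.9, 0], "angular": [0, 0, 0]}, {"jaw": -0.4, "delta_pos": [-3.2, 1.9, 0], "angular": [0, 0, 0]}, {"jaw": -0.4, "delta_pos": [-3.2, 1.9, 0], "angular": [0, 0, 0]}, {"jaw": -0.4, "delta_pos": [-3.2, 1.9, 0], "angular": [0, 0, 0]}, {"jaw": -0.4, "delta_pos": [-3.2, 1.9, 0], "angular": [0, 0, 0]}, {"jaw": -0.4, "delta_pos": [-3.2, 1.9, 0], "angular": [0, 0, 0]}])

```text
time_s: 28.27
tcp_pos: [0.4939, -0.149, 0.1894]
ee_rot: [[0.354, 0.935, 0.001], [0.935, -0.354, -0.001], [-0.0, 0.001, -1.0]]
force: [0.6, 0.5, -0.1]
grip_width: 0.464
grasp_force: 36.2
```

Request:
jog_arm(motion=[{"jaw": -0.4, "delta_pos": [-3.2, 1.9, 0], "angular": [0, 0, 0]}, {"jaw": -0.4, "delta_pos": [-2.4, 1.2, 0], "angular": [0, 0, 0]}, {"jaw": -0.4, "delta_pos": [0, 0, 3], "angular": [0, 0, 0]}, {"jaw": -0.4, "delta_pos": [0, 0, 3], "angular": [0, 0, 0]}, {"jaw": -0.4, "delta_pos": [0, 0, 3], "angular": [0, 0, 0]}, {"jaw": -0.4, "delta_pos": [0, 0, 0], "angular": [0, 0, 0]}, {"jaw": -0.4, "delta_pos": [0, 0, 0], "angular": [0, 0, 0]}, {"jaw": -0.4, "delta_pos": [0, 0, 0], "angular": [0, 0, 0]}])

```text
time_s: 28.93
tcp_pos: [0.504, -0.211, 0.1004]
ee_rot: [[0.354, 0.935, 0.002], [0.935, -0.354, -0.001], [-0.001, 0.002, -1.0]]
force: [-1.2, -0.1, -1.1]
grip_width: 0.468
grasp_force: 36.2
```

```bash
python3 - <<'E'
from look import *
o=arm.get_obs();print(o["tcp_pos"],o["grip_width"],np.round(o["force"],1),tool([.5057,-.2157,.051]))
E
```

```text
[ 0.50404636 -0.2110126   0.10041476] 0.4681427471023701 [-1.2 -0.1 -1.1] [-0.38  0.31  4.94]
```

Request:
jog_arm(motion=[{"jaw": -0.4, "delta_pos": [-0.38, 0.3, 1.5], "angular": [0, 0, 0]}, {"jaw": -0.4, "delta_pos": [0, 0, 1.5], "angular": [0, 0, 0]}, {"jaw": -0.4, "delta_pos": [0, 0, 1.2], "angular": [0, 0, 0]}, {"jaw": -0.4, "delta_pos": [0, 0, 0.4], "angular": [0, 0, 0]}, {"jaw": -0.4, "delta_pos": [0, 0, 0.2], "angular": [0, 0, 0]}, {"jaw": -0.4, "delta_pos": [0, 0, 0.15], "angular": [0, 0, 0]}, {"jaw": -0.4, "delta_pos": [0, 0, 0.1], "angular": [0, 0, 0]}, {"jaw": -0.4, "delta_pos": [0, 0, 0], "angular": [0, 0, 0]}])

```text
time_s: 29.6
tcp_pos: [0.5056, -0.2158, 0.0503]
ee_rot: [[0.354, 0.935, 0.003], [0.935, -0.354, -0.002], [-0.001, 0.003, -1.0]]
force: [-1.4, 0.9, 5.4]
grip_width: 0.462
grasp_force: 36.8
```

Request:
jog_arm(motion=[{"jaw": 0.1, "delta_pos": [0, 0, 0], "angular": [0, 0, 0]}, {"jaw": 0.3, "delta_pos": [0, 0, 0], "angular": [0, 0, 0]}, {"jaw": 0.5, "delta_pos": [0, 0, 0], "angular": [0, 0, 0]}, {"jaw": 0.5, "delta_pos": [0, 0, 0], "angular": [0, 0, 0]}, {"jaw": 0.5, "delta_pos": [0, 0, -3], "angular": [0, 0, 0]}, {"jaw": 0.5, "delta_pos": [0, 0, -4], "angular": [0, 0, 0]}, {"jaw": 0.5, "delta_pos": [0, 0, -4], "angular": [0, 0, 0]}, {"jaw": 0.5, "delta_pos": [0, 0, -4], "angular": [0, 0, 0]}, {"jaw": 0.5, "delta_pos": [-1.3, -3, -1.5], "angular": [0, 0, 0]}, {"jaw": 0.5, "delta_pos": [-1.3, -3, -1.5], "angular": [0, 0, 0]}, {"jaw": 0.5, "delta_pos": [-1.3, -3, -1.5], "angular": [0, 0, 0]}, {"jaw": 0.5, "delta_pos": [0, 0, 0], "angular": [0, 0, 0]}])

```text
time_s: 30.6
tcp_pos: [0.4034, -0.22, 0.2462]
ee_rot: [[0.355, 0.935, 0.001], [0.935, -0.355, -0.003], [-0.003, 0.002, -1.0]]
force: [-0.0, -0.7, -1.4]
grip_width: 0.753
grasp_force: 0.0
```

Request:
jog_arm(motion=[{"jaw": 0.5, "delta_pos": [-1.5, 0, -2], "angular": [0, 0, 6]}, {"jaw": 0.5, "delta_pos": [0, 0, 0], "angular": [0, 0, 6]}, {"jaw": 0.5, "delta_pos": [0, 0, 0], "angular": [0, 0, 6]}, {"jaw": 0.5, "delta_pos": [0, 0, 0], "angular": [0, 0, 6]}, {"jaw": 0.5, "delta_pos": [0, 0, 0], "angular": [0, 0, 6]}, {"jaw": 0.5, "delta_pos": [0, 0, 0], "angular": [0, 0, 6]}, {"jaw": 0.5, "delta_pos": [0, 0, 0], "angular": [0, 0, 6]}, {"jaw": 0.5, "delta_pos": [0, 0, 0], "angular": [0, 0, 6]}, {"jaw": 0.5, "delta_pos": [0, 0, 0], "angular": [0, 0, 6]}, {"jaw": 0.5, "delta_pos": [0, 0, 0], "angular": [0, 0, 4]}, {"jaw": 0.5, "delta_pos": [0, 0, 0], "angular": [0, 0, 0]}, {"jaw": 0.5, "delta_pos": [0, 0, 0], "angular": [0, 0, 0]}])

```text
time_s: 31.6
tcp_pos: [0.4014, -0.2337, 0.263]
ee_rot: [[0.98, 0.198, -0.0], [0.198, -0.98, 0.0], [-0.0, -0.0, -1.0]]
force: [0.1, -1.1, 0.5]
grip_width: 0.753
grasp_force: 0.0
```

```bash
python3 - <<'E'
from look import *
c,im=snap("w16");print(arm.get_obs()["tcp_pos"])
for n,P in dict(coup=[.4321,-.2303,.035],brasstop=[.4321,-.2303,.059],nip=[.4181,-.1597,.039],plug=[.4461,-.3009,.02],bottle_tip=[.5057,-.2157,.113],bbase=[.5057,-.2157,.005]).items(): print(n,(proj("wrist",P,c)-[200,0])*3.0)
cv2.imwrite("pics/w16c.png",cv2.resize(im[0:200,200:440],None,fx=3,fy=3,interpolation=2))
E
```

```text
[ 0.40137268 -0.23372079  0.2630424 ]
coup [358.77525325 434.59263659]
brasstop [359.2785397  442.69007276]
nip [179.04861465 437.22229685]
plug [529.30459414 432.57424879]
bottle_tip [361.66369813 229.05902819]
bbase [358.8643715  252.45465302]
```

View pics/w16c.png

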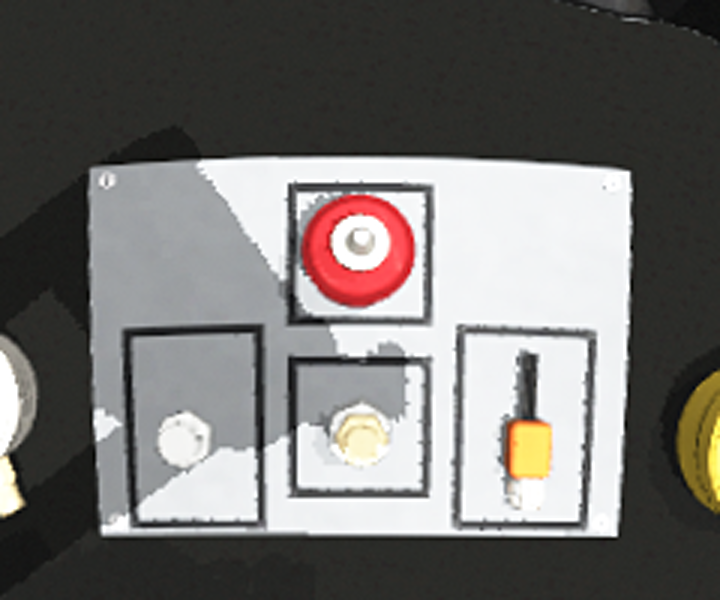

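The final view shows every part in its field. The nipple is at (184,438), the adapter on the coupling at (360,437), the plug lengthwise at (529,430) and the bottle upright at (359,250). All are within about 2 mm of the projected targets, and the gripper is clear.

```bash
python3 -c "
from rig import arm
print(arm.close_job())"
```

```text
the job is handed in; nothing more can be done
None
```

All five parts are laid out as asked, within about 2 mm of centre by my camera checks; everything is released, the gripper is clear, and I handed the job in at about 32 s (no verdict was returned).

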